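# Put the block and the cards away in their cases

### The job

Put the knocking block into the long narrow tray and the banded pack of cards into the short wide tray, each lying flat inside the low rim. Then close each tray with the cover of its own shape, fully down on the tray's board all round. Lower things into place rather than dropping them, and leave the glue stick, note pad, spray can and stapler where they are.

Things in the scene. Friction and masses are not known exactly. Their poses are not given: they have to be found in the camera images.
- long_tray: beech tray fixed to the surface: base board 90 x 150 mm (x by y), 6 mm thick, with an upright rim 70 x 130 mm outside, 4 mm thick, that stands 8 mm above the board (rim top 14 mm above the table) round a pocket 62 x 122 mm. Origin: centre of its underside; z up, y along its longer side. The knocking block and then the long cover belong here.
- short_tray: beech tray fixed to the surface: base board 104 x 124 mm (x by y), 6 mm thick, with an upright rim 84 x 104 mm outside, 4 mm thick, that stands 8 mm above the board (rim top 14 mm above the table) round a pocket 76 x 96 mm. Origin: centre of its underside; z up, y along its longer side. The card pack and then the short cover belong here.
- long_cover: deep beech cover, open below: 86 x 146 mm outside, 78 x 138 inside (x by y), 60 high, walls and top 4 thick, 0.2 kg, upright. Grip bar 12 thick in x, 76 long along y, 14 high, on two posts at y = +-29; bar centre 88 above the origin. Origin: centre of lower edge; z up. Goes round the long tray's rim, 4 mm play a side, down to its board; too narrow for the short tray's.
- short_cover: deep beech cover, open below: 100 x 120 mm outside, 92 x 112 inside (x by y), 44 high, walls and top 4 thick, 0.2 kg, upright. Grip bar 12 thick in x, 76 long along y, 14 high, on two posts at y = +-29; bar centre 72 above the origin. Origin: centre of lower edge; z up. Goes round the short tray's rim, 4 mm play a side, down to its board; too short for the long tray's.
- long_cover_grip (a point): centre of the long cover's grip bar; axes as the cover's
- short_cover_grip (a point): centre of the short cover's grip bar; axes as the cover's
- knocking_block: beech knocking block with a black rubber face, 51 x 110 x 50 mm (x by y by z), 0.4 kg, lying flat; origin: centre of its underside, z up, y along its length. Grasp across x; over the tray keep the fingertips above the rim.
- card_pack: pack of white cards with a brown paper band, rigid, 56 x 86 x 33 mm (x by y by z), 0.1 kg, lying flat; origin: centre of its underside, z up, y along its longer side. Grasp across x, by its upper 20 to 24 mm, so that the fingertips stay above the tray's rim.
- glue_stick: bystander: capped glue stick standing upright, 24 mm across, 86 mm high; origin: centre of its underside
- note_pad: bystander: square yellow note pad, 76 x 76 x 16 mm; origin: centre of its underside
- spray_can: bystander: aerosol can, 52 mm across, 171 mm high; origin: centre of its underside
- stapler: bystander: desk stapler, 36 x 150 x 66 mm; origin: centre of its underside
There are look-alikes about, which are no part of the job. Leave any blue look-alike of the long_cover alone.

How it is judged:
By the outcome, as a careful person would: the job done as asked, in the order asked, and still so for the second after the job is handed in, with the robot touching nothing.
It also fails if it takes over 72 s, if anything falls off the work surface, if the arm or the gripper's body presses on something with over 40 N, if the wrist force passes 120 N, or if a joint passes its speed limit or range.

### The arm

A 6-joint arm with a two-finger parallel gripper is mounted at the origin on the work surface; the furniture and walls round the work are solid. World frame = base frame: x ahead of the robot, y to its left, z up, the work surface at z = 0. Lengths are in m, angles in rad, forces in N, time in s.
With the tool pointing down it reaches from about 0.225 to 0.875 m from the base axis. Payload 3.4 kg.
Tool frame: the origin (TCP) lies at the very end of the fingers, on their centre line; the grasp point (between the pads) lies 19 mm behind it (manip.pinch_z is the distance from the TCP to the grasp point, in m); z points along the fingers, y is the line along which they close (so a half turn about z gives the same grasp; the last joint's range is limited). The gripper opens to 85 mm and grips with 20 to 120 N. Pads are 22 mm wide; open, the fingers measure 114 mm over their backs; the gripper's body (76 mm by 85 mm) begins 54 mm behind the grasp point. The pads swing forward as they close: fully open they stand 13 mm farther back than shut.
Start: joints at [-1.443, 0.276, 1.505, -0, 1.361, -0.121], TCP at [0.142, -0.557, 0.231] pointing down, gripper open.
Joint ranges: [-2.89, 2.89], [-0.75, 2.08], [0.22, 2.7], [-1.18, 4.32], [0.11, 2.71], [-2.7, 2.7]. Speed limits (rad/s): [2.57, 2.57, 3.14, 3.14, 3.14, 3.14].

### API

Orientations are given as a unit quaternion [w, x, y, z].
In Python, from rig import manip gives the robot as it stands. The module is installed in compiled form; this text tells all that it offers.
- The arm moves only by the shell command python3 -m jog 'ROWS' [FORCE]. ROWS is JSON, a list of rows, each an object of numbers: "dx", "dy", "dz": the shift along the tool's x, y, z each as a share of 25 cm, from -1 to 1; "ax", "ay", "az": the turn, a rotation vector about the tool's x, y, z each as a share of 90 degrees, from -1 to 1; "grip": the opening, from -1 (shut) to 1 (fully open), so that 0 is half open. A call has 1 to 5 rows; each row is the pose to reach, as a shift and turn from the pose commanded when the call began, along the tool's axes at that moment; what a row does not reach only later rows make up. A row lasts 1/12 s, in which the tool goes at most 41.7 mm and 7.16 degrees, less where a joint would pass 70% of its speed; a pose out of reach is approached as far as the arm can. A call with a number of a shift or a turn outside -1 to 1 is refused whole. A call with a gripper value outside its range is refused whole. The fingers move at their own pace and stop on an object; FORCE is the grip in N (left out, the last holds). Time passes only in rows, so rows that repeat a pose let the fingers close. It gives the time, the measured TCP pose, the force, the opening and the grip force at its end, in the units of the state.
- manip.get_state(): the state, without advancing time (a new reading comes with each control period).
- manip.get_image(name): name is "side" or "top"; returns a dict with "img" (480x640x3 uint8, red, green, blue), "mtx" (3x3 intrinsics, pixels), "world_to_cam" (4x4, takes a point from world to camera coordinates). Camera axes: x right, y down, z forward; pixel columns grow to the right and rows downward; lengths in m; the calibration is good to about 2 mm. A picture is of the moment at which its call begins. There is no depth.
- manip.sign_off(): hands the job in; it is judged then, once.
The state is a dict: "clock": time; "qpos": joint angles; "qd": joint speeds; "effort": joint torques, N m; "position": TCP position; "ee_rot": TCP orientation; "contact_force": force on the tool from outside, world axes, zero at the start; "moment": the same for the moment, N m; "width": finger opening in m; "gripper_force": force on a finger pad.
Only numpy, scipy, OpenCV 4.12 (cv2) and the standard library are available. Lean on these libraries where they do the work, as an engineer would, in place of code of your own. Each camera call takes 0.05 s, during which the arm holds its last target. There are 200 camera calls.

## Working session

There is one attempt and no reset: what is moved stays moved. The work goes in short steps, Python scripts to look and compute and a shell command to move; the robot and the scene stay as the last step left them, time stands still between calls to the robot, and variables do not carry over. Pictures are saved under pics/ and viewed, at most 10 in all, crops included, and the job is handed in when it is done.

```bash
mkdir -p pics; python3 - <<'E'
from rig import manip
import cv2,numpy as np,pickle
d={}
for n in("top","side"):
    r=manip.get_image(n); d[n]=r; cv2.imwrite(f"pics/{n}0.png",r["img"][:,:,::-1]); print(n,np.round(r["mtx"],1).tolist(),np.round(r["world_to_cam"],3).tolist())
pickle.dump(d,open("im0.pkl","wb"))
print(manip.get_state())
E
```

```text
top [[572.2, 0.0, 315.9], [0.0, 572.2, 241.4], [0.0, 0.0, 1.0]] [[-0.009, -1.0, 0.0, 0.135], [-0.978, 0.009, -0.209, 0.428], [0.209, -0.002, -0.978, 2.011], [0.0, 0.0, 0.0, 1.0]]
side [[557.0, 0.0, 330.7], [0.0, 557.0, 240.7], [0.0, 0.0, 1.0]] [[0.911, -0.413, 0.017, -0.358], [-0.268, -0.62, -0.738, 0.229], [0.315, 0.667, -0.675, 1.65], [0.0, 0.0, 0.0, 1.0]]
{'clock': 0.1, 'qpos': array([-1.44297475e+00,  2.76531218e-01,  1.50598891e+00, -4.49055552e-05,
        1.36071211e+00, -1.20994730e-01]), 'qd': array([ 4.55765621e-04, -1.72883572e-03, -4.08203899e-03, -7.69100300e-04,
       -8.95941207e-04,  1.67895030e-05]), 'effort': array([ 1.35073202e-03, -4.17699015e+01, -2.46404725e+01, -5.35653612e-05,
        5.85480520e-03,  9.26372621e-06]), 'position': array([ 0.14151974, -0.55682995,  0.23053354]), 'ee_rot': array([-8.19712465e-04,  9.92270365e-01,  1.24092104e-01, -2.47534343e-05]), 'contact_force': array([-0.3432422 ,  0.00610507, -0.04376286]), 'moment': array([ 0.0152026 , -0.03427096,  0.01736894]), 'gripper_force': 0.0, 'width': 0.08557190121043852}
```

View pics/top0.png

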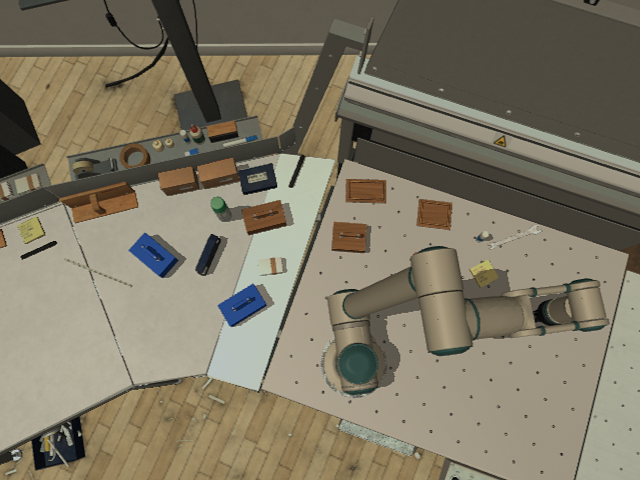

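View pics/side0.png

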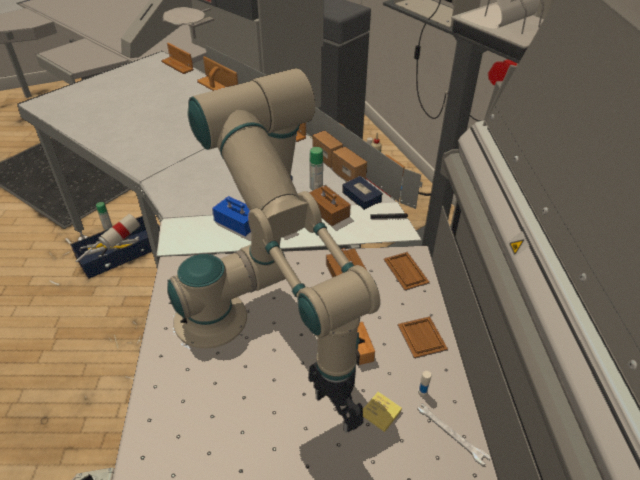

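The top view shows the long tray at about (366,190), the short tray at (434,213), the short cover at (350,236), the long cover at (265,217) and the card pack at (270,267). Blue look-alikes sit at (153,255) and (242,305). The side view shows a beech block near (365,345), which the arm hides from above.

```bash
cat > h.py <<'E'
from rig import manip
import cv2,numpy as np,pickle
def ray(r,uv,z):
    T=r["world_to_cam"];R=T[:3,:3];c=-R.T@T[:3,3]
    uv=np.atleast_2d(uv).astype(float)
    d=np.c_[uv,np.ones(len(uv))]@np.linalg.inv(r["mtx"]).T@R
    return (c+d*((z-c[2])/d[:,2])[:,None])[:,:2]
def proj(r,p):
    p=np.atleast_2d(p);q=(p@r["world_to_cam"][:3,:3].T+r["world_to_cam"][:3,3])@np.array(r["mtx"]).T
    return q[:,:2]/q[:,2:]
def snap(n,f=None):
    r=manip.get_image(n)
    if f: pickle.dump(r,open(f,"wb"))
    return r
def crop(r,x0,y0,x1,y1,k,f):
    cv2.imwrite(f,cv2.resize(r["img"][y0:y1,x0:x1,::-1],None,fx=k,fy=k,interpolation=cv2.INTER_CUBIC))
def blobs(r,lo,hi,amin=60):
    h=cv2.cvtColor(r["img"],cv2.COLOR_RGB2HSV);m=cv2.inRange(h,np.array(lo),np.array(hi))
    return [c for c in cv2.findContours(m,cv2.RETR_EXTERNAL,cv2.CHAIN_APPROX_NONE)[0] if cv2.contourArea(c)>amin]
def rect(r,c,z):
    (cx,cy),(w,h),a=cv2.minAreaRect((ray(r,c.reshape(-1,2),z)*1000).astype(np.float32))
    if w>h: w,h,a=h,w,a+90   # h long; long axis direction = a+90
    return round(cx,1),round(cy,1),round(w,1),round(h,1),round((a+90+90)%180-90,1)
E
python3 - <<'E'
from h import *
d=pickle.load(open("im0.pkl","rb"))
for n in d:
    r=d[n]
    for c in blobs(r,(3,90,50),(16,255,255)):
        x,y,w,h=cv2.boundingRect(c); 
        if y>140: print(n,(x,y,w,h),cv2.contourArea(c),rect(r,c,0.01))
crop(d["top"],220,150,480,340,3,"pics/t1.png")
crop(d["side"],290,150,490,450,2,"pics/s1.png")
print(ray(d["side"],[(365,345),(382,411),(425,385)],.03),ray(d["top"],[(485,237),(484,273),(219,205),(209,255)],.03))
print(d["top"]["img"][236,365],d["top"]["img"][190,366])
E
```

```text
top (621, 244, 19, 30) 301.5 (367.3, -1009.8, 65.2, 107.8, -7.3)
top (332, 222, 35, 31) 898.5 (453.4, 10.1, 108.6, 122.4, 84.9)
top (242, 200, 44, 35) 948.5 (531.2, 324.4, 100.1, 149.7, -76.5)
top (417, 199, 35, 31) 843.0 (537.1, -306.5, 103.9, 123.1, 82.3)
top (59, 182, 79, 41) 1803.0 (593.3, 937.3, 111.5, 277.8, -75.6)
top (346, 179, 40, 24) 865.0 (629.7, -55.6, 89.6, 146.0, 88.8)
top (157, 166, 42, 29) 787.0 (674.5, 647.1, 95.3, 140.1, -78.1)
top (197, 158, 42, 31) 848.5 (703.5, 498.5, 95.6, 143.7, -76.3)
top (120, 143, 29, 26) 498.0 (778.8, 817.0, 93.3, 107.6, -75.5)
side (82, 435, 28, 15) 83.0 (-357.2, -277.6, 33.4, 61.9, -6.4)
side (0, 353, 25, 12) 82.0 (-529.6, 68.1, 36.3, 68.8, -19.8)
side (109, 326, 35, 14) 100.0 (-235.2, 35.6, 46.7, 97.6, -23.7)
side (52, 324, 37, 16) 149.5 (-372.5, 99.8, 53.9, 101.5, -23.7)
side (357, 322, 18, 43) 453.0 (375.4, -269.2, 48.1, 146.6, 70.3)
side (398, 316, 50, 42) 1196.0 (536.7, -316.5, 103.8, 125.5, 82.4)
side (326, 254, 17, 23) 206.0 (422.6, 50.8, 39.9, 101.3, 85.5)
side (384, 252, 45, 38) 879.5 (628.3, -66.1, 90.3, 151.8, 87.8)
side (341, 248, 25, 21) 192.0 (497.7, 51.5, 43.1, 114.8, 89.7)
side (310, 186, 40, 40) 894.0 (536.5, 342.8, 128.3, 203.0, -76.0)
[[ 0.36446539 -0.29212387]
 [ 0.3108845  -0.4913515 ]
 [ 0.44994075 -0.47019355]] [[ 0.44362692 -0.48207675]
 [ 0.31176978 -0.46911165]
 [ 0.57288861  0.48579307]
 [ 0.38641887  0.51692091]]
[109  75  46] [120  80  47]
```

View pics/t1.png

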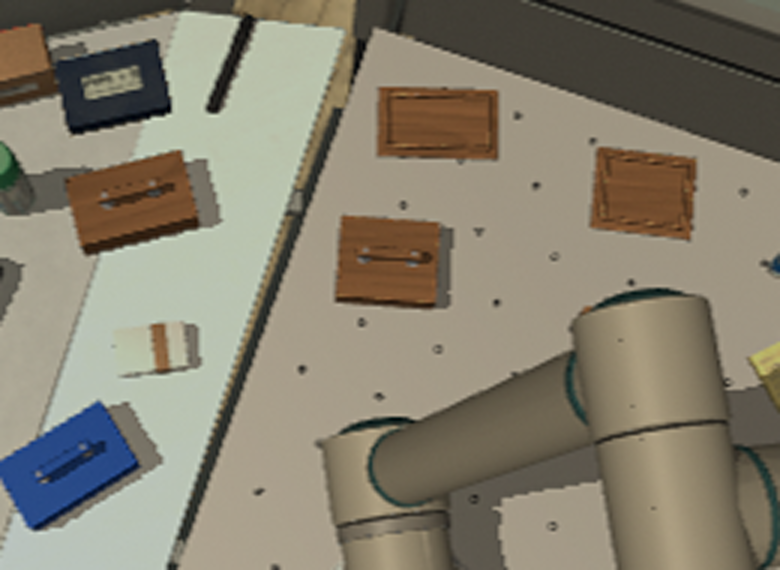

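View pics/s1.png

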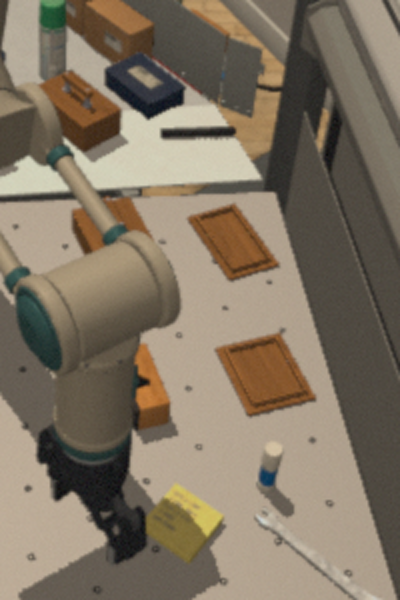

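The crops show both trays unobstructed, the two beech covers with their grip bars, and the pack. The block lies behind the arm near (0.37,-0.27). I'll swing the arm to the left and align the tool to uncover the block.

```bash
python3 -m jog '[{"dx":0.7,"dy":-0.32,"dz":-0.4,"az":-0.39,"grip":1},{"dx":0.7,"dy":-0.32,"dz":-0.4,"az":-0.39,"grip":1},{"dx":0.7,"dy":-0.32,"dz":-0.4,"az":-0.39,"grip":1},{"dx":0.7,"dy":-0.32,"dz":-0.4,"az":-0.39,"grip":1},{"dx":0.7,"dy":-0.32,"dz":-0.4,"az":-0.39,"grip":1}]'
python3 -m jog '[{"dx":0.71,"dy":-0.34,"az":-0.39,"grip":1},{"dx":0.71,"dy":-0.34,"az":-0.39,"grip":1},{"dx":0.71,"dy":-0.34,"az":-0.39,"grip":1},{"dx":0.71,"dy":-0.34,"az":-0.39,"grip":1},{"dx":0.71,"dy":-0.34,"az":-0.39,"grip":1}]'
python3 -c "
from rig import manip;s=manip.get_state();print(s['clock'],s['position'],s['ee_rot'],s['qpos'])"
```

```text
0.1 [ 0.14151974 -0.55682995  0.23053354] [-8.19712465e-04  9.92270365e-01  1.24092104e-01 -2.47534343e-05] [-1.44297475e+00  2.76531218e-01  1.50598891e+00 -4.49055552e-05
  1.36071211e+00 -1.20994730e-01]schema error: expected keys dx, dy, dz, ax, ay, az, grip
schema error: expected keys dx, dy, dz, ax, ay, az, grip
```

```bash
python3 -m jog '[{"dx":0.7,"dy":-0.32,"dz":-0.4,"ax":0,"ay":0,"az":-0.39,"grip":1},{"dx":0.7,"dy":-0.32,"dz":-0.4,"ax":0,"ay":0,"az":-0.39,"grip":1},{"dx":0.7,"dy":-0.32,"dz":-0.4,"ax":0,"ay":0,"az":-0.39,"grip":1},{"dx":0.7,"dy":-0.32,"dz":-0.4,"ax":0,"ay":0,"az":-0.39,"grip":1},{"dx":0.7,"dy":-0.32,"dz":-0.4,"ax":0,"ay":0,"az":-0.39,"grip":1}]'
python3 -m jog '[{"dx":0.71,"dy":-0.34,"dz":0,"ax":0,"ay":0,"az":-0.39,"grip":1},{"dx":0.71,"dy":-0.34,"dz":0,"ax":0,"ay":0,"az":-0.39,"grip":1},{"dx":0.71,"dy":-0.34,"dz":0,"ax":0,"ay":0,"az":-0.39,"grip":1},{"dx":0.71,"dy":-0.34,"dz":0,"ax":0,"ay":0,"az":-0.39,"grip":1},{"dx":0.71,"dy":-0.34,"dz":0,"ax":0,"ay":0,"az":-0.39,"grip":1}]'
python3 -c "
from rig import manip;s=manip.get_state();print(s['clock'],s['position'],s['ee_rot'],s['qpos'])"
```

```text
clock: 0.52
position: [0.2865, -0.4399, 0.3278]
ee_rot: [-0.0, 0.908, 0.42, 0.0]
contact_force: [0.7, 0.2, 0.7]
width: 0.0854
gripper_force: 0.0
clock: 0.93
position: [0.3366, -0.2479, 0.3271]
ee_rot: [-0.001, 0.738, 0.675, 0.001]
contact_force: [0.8, 0.2, -0.2]
width: 0.0852
gripper_force: 0.0
0.9333 [ 0.33662691 -0.24785894  0.32713253] [-6.70814614e-04  7.38111498e-01  6.74678138e-01  6.13843645e-04] [-8.02582153e-01 -9.75778406e-03  1.61493224e+00  1.26504695e-03
  1.53772535e+00 -7.12886344e-01]
```

```bash
python3 -m jog '[{"dx":0.8,"dy":0,"dz":0,"ax":0,"ay":0,"az":-0.0617,"grip":1},{"dx":0.8,"dy":0,"dz":0,"ax":0,"ay":0,"az":-0.0617,"grip":1},{"dx":0.8,"dy":0,"dz":0,"ax":0,"ay":0,"az":-0.0617,"grip":1},{"dx":0.8,"dy":0,"dz":0,"ax":0,"ay":0,"az":-0.0617,"grip":1},{"dx":0.8,"dy":0,"dz":0,"ax":0,"ay":0,"az":-0.0617,"grip":1}]'
python3 -m jog '[{"dx":0.8,"dy":-0.2,"dz":0,"ax":0,"ay":0,"az":0,"grip":1},{"dx":0.8,"dy":-0.2,"dz":0,"ax":0,"ay":0,"az":0,"grip":1},{"dx":0.8,"dy":-0.2,"dz":0,"ax":0,"ay":0,"az":0,"grip":1},{"dx":0.8,"dy":-0.2,"dz":0,"ax":0,"ay":0,"az":0,"grip":1},{"dx":0.8,"dy":-0.2,"dz":0,"ax":0,"ay":0,"az":0,"grip":1}]'
python3 - <<'E'
from h import *
t=snap("top","t2.pkl");s=snap("side","s2.pkl")
a=t["img"][130:350,225:485,::-1];b=s["img"][150:450,270:490,::-1]
a=cv2.resize(a,None,fx=1.8,fy=1.8,interpolation=3);b=cv2.resize(b,None,fx=1.45,fy=1.45,interpolation=3)
o=np.zeros((440,790,3),np.uint8);o[:a.shape[0],:a.shape[1]]=a;o[:b.shape[0],470:470+b.shape[1]]=b
cv2.imwrite("pics/both2.png",o)
for n,r in(("top",t),("side",s)):
    for c in blobs(r,(3,90,50),(16,255,255),150):
        x,y,w,h=cv2.boundingRect(c)
        if y>140: print(n,(x,y,w,h),cv2.contourArea(c),rect(r,c,0.006))
E
```

```text
clock: 1.35
position: [0.3552, -0.0495, 0.3272]
ee_rot: [-0.0, 0.707, 0.707, 0.0]
contact_force: [1.4, -0.7, 1.0]
width: 0.0853
gripper_force: 0.0
clock: 1.77
position: [0.3046, 0.1495, 0.3273]
ee_rot: [0.0, 0.707, 0.707, 0.0]
contact_force: [1.6, 0.5, -0.4]
width: 0.085
gripper_force: 0.0
top (412, 252, 34, 16) 358.0 (366.4, -277.6, 47.0, 117.9, 82.2)
top (621, 244, 19, 30) 302.0 (368.0, -1012.0, 65.3, 108.0, -7.3)
top (333, 222, 34, 31) 816.0 (454.1, 10.2, 108.8, 123.5, 85.3)
top (242, 200, 44, 35) 964.0 (532.2, 324.7, 100.3, 150.0, -76.5)
top (417, 199, 35, 31) 843.0 (538.1, -307.4, 104.1, 123.3, 82.3)
top (59, 182, 79, 41) 1804.5 (594.5, 938.9, 111.5, 278.3, -75.6)
top (346, 179, 40, 24) 866.0 (631.0, -56.0, 89.9, 146.2, 88.8)
top (157, 166, 42, 29) 790.0 (676.0, 647.2, 95.5, 142.1, -78.1)
top (197, 158, 42, 31) 851.5 (704.8, 499.1, 96.1, 144.5, -76.4)
top (120, 143, 30, 26) 506.0 (780.5, 820.0, 94.5, 104.2, -76.7)
side (348, 322, 27, 43) 634.0 (371.2, -263.4, 53.8, 144.9, 77.6)
side (398, 316, 50, 42) 1193.0 (538.8, -314.1, 104.1, 125.8, 82.4)
side (384, 252, 45, 38) 880.0 (630.3, -62.8, 91.2, 152.2, 87.7)
side (326, 248, 42, 42) 1147.5 (459.5, 28.6, 116.0, 172.2, 85.0)
side (307, 186, 43, 39) 1028.5 (538.5, 347.4, 129.4, 202.6, -75.3)
```

View pics/both2.png

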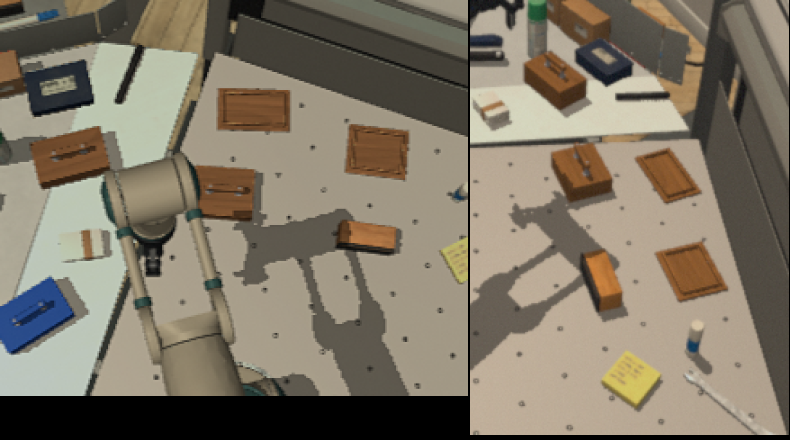

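The combined picture shows the block fully visible: at about (366,237) in the top crop, its black face on the -x/+y side. The trays, covers and pack are unchanged. Next I'll measure each silhouette edge at its proper height.

```bash
cat >> h.py <<'E'
def up(r,b,k=6):
    x0,y0,x1,y1=b
    return cv2.resize(r["img"][y0:y1,x0:x1],None,fx=k,fy=k,interpolation=cv2.INTER_CUBIC)
def uvup(p,b,k=6): return (np.asarray(p,float)+.5)/k-.5+np.array(b[:2])
def box(r,m,b,ht,ang,k=6):
    "mask m of upscaled crop -> silhouette edges in axes turned by ang (deg, object x axis)"
    c=max(cv2.findContours(m,cv2.RETR_EXTERNAL,cv2.CHAIN_APPROX_NONE)[0],key=cv2.contourArea).reshape(-1,2)
    p=uvup(c,b,k);T=r["world_to_cam"];cam=(-T[:3,:3].T@T[:3,3])[:2]
    a=np.radians(ang);A=np.array([[np.cos(a),np.sin(a)],[-np.sin(a),np.cos(a)]])
    lo,hi=ray(r,p,0)@A.T,ray(r,p,ht)@A.T;cc=A@cam;e=[]
    for i in(0,1):
        for s in(-1,1):
            mid=np.median(lo[:,i]);q=hi if s*(mid-cc[i])>0 else lo
            j=1-i;w=np.abs(q[:,j]-np.mean([q[:,j].min(),q[:,j].max()]))<.25*np.ptp(q[:,j])
            v=s*q[w,i];e.append(s*np.median(v[v>np.percentile(v,98)-.012]) if 0 else s*np.percentile(v,90 if 0 else 97))
    ctr=A.T@[(e[0]+e[1])/2,(e[2]+e[3])/2]
    return np.round(ctr*1000,1),"size",round((e[1]-e[0])*1000,1),round((e[3]-e[2])*1000,1)
def brown(im): return cv2.inRange(cv2.cvtColor(im,cv2.COLOR_RGB2HSV),np.array((2,95,40)),np.array((18,255,255)))
E
python3 - <<'E'
from h import *
d=pickle.load(open("im0.pkl","rb"));t0=d["top"];t2=pickle.load(open("t2.pkl","rb"))
B=dict(long_tray=(t0,(336,170,396,212),.006),short_tray=(t0,(408,190,462,238),.006),short_cover=(t0,(322,212,378,262),.044),long_cover=(t0,(232,190,296,246),.060),block=(t2,(402,240,456,280),.05))
for n,(r,b,ht) in B.items():
    m=brown(up(r,b));c=max(cv2.findContours(m,0,1)[0],key=cv2.contourArea)
    ang=rect(r,uvup(c.reshape(-1,2),b)[:,None],ht)[4]
    ang=(ang%180)-90
    # edge line fit of the far (+x) edge for yaw
    print(n,"ang",round(ang,1),*box(r,m,b,ht,ang))
b=(250,250,294,284)
tiles=[cv2.resize(x,(390,290)) for x in (up(t0,b),up(t2,B["block"][1]),up(t0,B["long_cover"][1]),up(t0,B["short_cover"][1]))]
cv2.imwrite("pics/tiles.png",np.vstack([np.hstack(tiles[:2]),np.hstack(tiles[2:])])[:,:,::-1])
h=cv2.cvtColor(t0["img"][250:284,250:294],cv2.COLOR_RGB2HSV)
print(h[10:26:3,4:40:3,1]);print(h[10:26:3,4:40:3,2])
E
```

```text
long_tray ang -2.7 [631.8 -56.1] size 88.8 148.9
short_tray ang -7.6 [ 539.2 -307.9] size 102.6 122.7
short_cover ang -4.7 [450.2  11.5] size 98.3 119.6
long_cover ang 14.1 [525.5 320.4] size 83.1 146.1
block ang -5.5 [ 362.8 -271.9] size 38.9 110.0
[[ 18  25  34  34  35  34 134  54  42  44  39  22]
 [ 18  21  33  34  34  34 135  95  37  39  39  24]
 [ 18  18  34  33  35  33 136 118  33  40  39  21]
 [ 18  21  30  31  33  33 142 142  33  34  39  24]
 [ 18  20  27  27  31  34  99 137  36  45  33  24]
 [ 17  18  25  31  21  23  23  24  26  25  24  22]]
[[194 193 186 185 184 189 133 165 184 140 119 198]
 [195 195 191 190 188 190 136 140 184 150 119 199]
 [195 196 195 193 192 192 141 141 184 173 119 198]
 [195 196 194 195 194 194 145 135 187 189 118 167]
 [195 195 195 196 196 196 152 134 150 101 122 200]
 [195 195 156 125 146 200 203 203 197 196 195 195]]
```

View pics/tiles.png

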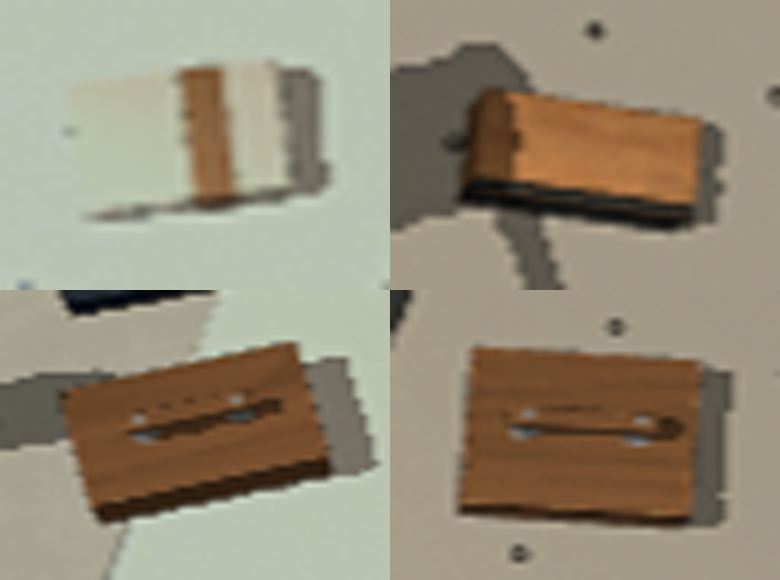

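Tiles show the pack (band near the middle-right, shadow on its right), the block with its black rubber side facing -x, and both covers with clean edges. I'll refine yaw with line fits.

```bash
cat >> h.py <<'E'
def box2(r,m,b,ht,ang,k=6,only=None):
    "line fits per silhouette edge; returns yaw per edge and centre in refined axes"
    c=max(cv2.findContours(m,cv2.RETR_EXTERNAL,cv2.CHAIN_APPROX_NONE)[0],key=cv2.contourArea).reshape(-1,2)
    p=uvup(c,b,k);T=r["world_to_cam"];cam=(-T[:3,:3].T@T[:3,3])[:2]
    P={0:ray(r,p,0),1:ray(r,p,ht)}
    for it in range(3):
        a=np.radians(ang);A=np.array([[np.cos(a),np.sin(a)],[-np.sin(a),np.cos(a)]]);e=[];ya=[];L=[]
        for i in(0,1):
            for s in(-1,1):
                q=P[0]@A.T;q=P[int(s*(np.median(q[:,i])-(A@cam)[i])>0)]@A.T
                j=1-i;mid=(q[:,j].min()+q[:,j].max())/2;w=np.abs(q[:,j]-mid)<.36*np.ptp(q[:,j])
                side=s*(q[:,i]-(q[:,i].min()+q[:,i].max())/2)>0
                g=q[w&side];g=g[np.abs(g[:,i]-np.median(g[:,i]))<.006]
                f=np.polyfit(g[:,j]-mid,g[:,i],1);e.append(f[1]);ya.append(np.degrees(np.arctan(f[0]))*(-1 if i==0 else 1))
        ang+=np.mean([ya[0],ya[1],ya[2],ya[3]]) if only is None else np.mean([ya[o] for o in only])
    e=np.array(e)*1000
    return "yaw",round(ang,2),"res",np.round(ya,1),"ctr",np.round(A.T@[(e[0]+e[1])/2,(e[2]+e[3])/2],1),"size",np.round([e[1]-e[0],e[3]-e[2]],1),"edges",np.round(e,1)
E
python3 - <<'E'
from h import *
d=pickle.load(open("im0.pkl","rb"));t0=d["top"];t2=pickle.load(open("t2.pkl","rb"))
def br(im): return cv2.inRange(cv2.cvtColor(im,cv2.COLOR_RGB2HSV),np.array((0,95,15)),np.array((20,255,255)))
for n,r,b,ht,a in(("long_tray",t0,(336,170,396,212),.006,-1.5),("short_tray",t0,(408,190,462,238),.006,-7.6),("short_cover",t0,(322,212,378,262),.044,-5),("long_cover",t0,(232,190,296,246),.060,14),("block",t2,(402,240,456,280),.05,-7.5)):
    print(n,*box2(r,br(up(r,b)),b,ht,a,only=(1,) if n=="block" else None))
b=(250,250,294,284);im=up(t0,b);h=cv2.cvtColor(im,cv2.COLOR_RGB2HSV)
m=((h[...,1]>26)&(h[...,2]>129)).astype(np.uint8)*255
m=cv2.morphologyEx(cv2.morphologyEx(m,cv2.MORPH_CLOSE,np.ones((9,9))),cv2.MORPH_OPEN,np.ones((15,15)))
print("pack",*box2(t0,m,b,.033,6,only=(1,)))
E
```

```text
long_tray yaw -2.74 res [-0.  -0.   0.3 -0.2] ctr [631.7 -56.1] size [ 87.5 147.9] edges [589.9 677.4 -99.7  48.2]
short_tray yaw -7.46 res [-0.   0.2 -0.3  0.1] ctr [ 539.2 -307.9] size [101.6 121.3] edges [ 523.8  625.4 -296.  -174.7]
short_cover yaw -4.91 res [-0.  -0.2  0.1  0.1] ctr [450.2  11.5] size [ 96.9 118.6] edges [399.1 496.   -9.4 109.2]
long_cover yaw 14.21 res [-0.4 -0.7  0.1  1.1] ctr [525.7 320.2] size [ 81.9 144.8] edges [547.3 629.2 109.  253.7]
block yaw -9.39 res [ 0.8  0.  -3.3 -2.4] ctr [ 362.3 -272.3] size [ 35.2 107.6] edges [ 384.3  419.4 -263.3 -155.8]
pack yaw 7.1 res [-0.8  0.  -0.7  5.5] ctr [347.5 297.4] size [51.3 83. ] edges [356.  407.3 210.6 293.7]
```

```bash
cat > go.py <<'E'
import sys,numpy as np
from rig import manip
from scipy.spatial.transform import Rotation as R
s=manip.get_state();w,x,y,z=s["ee_rot"];q=R.from_quat([x,y,z,w]);M=q.as_matrix()
X=np.array([float(v) for v in sys.argv[1:4]]);psi=np.radians(90+float(sys.argv[4]))
G=np.array([[np.cos(psi),np.sin(psi),0],[np.sin(psi),-np.cos(psi),0],[0,0,-1]])
if abs((q.inv()*R.from_matrix(G)).as_rotvec()[2])>1.8:pass
d=M.T@(X-s["position"]);a=(q.inv()*R.from_matrix(G)).as_rotvec()
print("t",round(s["clock"],2),"pos",np.round(s["position"],4),"yaw",round(np.degrees(np.arctan2(M[1,0],M[0,0]))-90,2),"w",round(s["width"],4),"gf",round(s["gripper_force"],1),"F",np.round(s["contact_force"],1))
print("shift/0.25",np.round(d/.25,3),"turn/90",np.round(a/(np.pi/2),3),"dist mm",round(np.linalg.norm(d)*1000),"rows",np.linalg.norm(d)/.0417)
E
python3 -m jog '[{"dx":-0.76,"dy":0.2,"dz":0.2,"ax":0,"ay":0,"az":0.089,"grip":1},{"dx":-0.76,"dy":0.2,"dz":0.2,"ax":0,"ay":0,"az":0.089,"grip":1},{"dx":-0.76,"dy":0.2,"dz":0.2,"ax":0,"ay":0,"az":0.089,"grip":1},{"dx":-0.76,"dy":0.2,"dz":0.2,"ax":0,"ay":0,"az":0.089,"grip":1},{"dx":-0.76,"dy":0.2,"dz":0.2,"ax":0,"ay":0,"az":0.089,"grip":1}]' >/dev/null
python3 -m jog '[{"dx":-0.8,"dy":0,"dz":0.2,"ax":0,"ay":0,"az":0,"grip":1},{"dx":-0.8,"dy":0,"dz":0.2,"ax":0,"ay":0,"az":0,"grip":1},{"dx":-0.8,"dy":0,"dz":0.2,"ax":0,"ay":0,"az":0,"grip":1},{"dx":-0.8,"dy":0,"dz":0.2,"ax":0,"ay":0,"az":0,"grip":1},{"dx":-0.8,"dy":0,"dz":0.2,"ax":0,"ay":0,"az":0,"grip":1}]' >/dev/null
python3 go.py .356 -.271 .1 -8
```

```text
t 2.7 pos [ 0.3264 -0.2432  0.2266] yaw -8.12 w 0.0854 gf 0.0 F [ 1.6 -0.   0.2]
shift/0.25 [-0.093  0.133  0.507] turn/90 [-0.     0.    -0.001] dist mm 133 rows 3.1889747158204984
```

```bash
python3 -m jog '[{"dx":-0.093,"dy":0.133,"dz":0.507,"ax":0,"ay":0,"az":0,"grip":1},{"dx":-0.093,"dy":0.133,"dz":0.507,"ax":0,"ay":0,"az":0,"grip":1},{"dx":-0.093,"dy":0.133,"dz":0.507,"ax":0,"ay":0,"az":0,"grip":1},{"dx":-0.093,"dy":0.133,"dz":0.507,"ax":0,"ay":0,"az":0,"grip":1},{"dx":-0.093,"dy":0.133,"dz":0.507,"ax":0,"ay":0,"az":0,"grip":1}]' >/dev/null
python3 go.py .356 -.271 .018 -8
```

```text
t 3.12 pos [ 0.3559 -0.2675  0.0982] yaw -8.07 w 0.0853 gf 0.0 F [-0.1 -1.  -0. ]
shift/0.25 [-0.015  0.004  0.321] turn/90 [-0.004 -0.003 -0.001] dist mm 80 rows 1.924983144963695
```

```bash
python3 -m jog '[{"dx":-0.015,"dy":0.004,"dz":0.1,"ax":0,"ay":0,"az":0,"grip":1},{"dx":-0.015,"dy":0.004,"dz":0.2,"ax":0,"ay":0,"az":0,"grip":1},{"dx":-0.015,"dy":0.004,"dz":0.28,"ax":0,"ay":0,"az":0,"grip":1},{"dx":-0.015,"dy":0.004,"dz":0.32,"ax":0,"ay":0,"az":0,"grip":1},{"dx":-0.015,"dy":0.004,"dz":0.32,"ax":0,"ay":0,"az":0,"grip":1}]'
python3 -m jog '[{"dx":0,"dy":0,"dz":0,"ax":0,"ay":0,"az":0,"grip":-1},{"dx":0,"dy":0,"dz":0,"ax":0,"ay":0,"az":0,"grip":-1},{"dx":0,"dy":0,"dz":0,"ax":0,"ay":0,"az":0,"grip":-1},{"dx":0,"dy":0,"dz":0,"ax":0,"ay":0,"az":0,"grip":-1},{"dx":0,"dy":0,"dz":0,"ax":0,"ay":0,"az":0,"grip":-1}]' 40
python3 go.py .356 -.271 .1 -8
```

```text
clock: 3.53
position: [0.3578, -0.2715, 0.021]
ee_rot: [-0.001, 0.755, 0.656, -0.0]
contact_force: [0.0, 0.3, -0.0]
width: 0.0853
gripper_force: 0.0
clock: 3.95
position: [0.359, -0.2727, 0.0225]
ee_rot: [0.001, 0.755, 0.656, -0.0]
contact_force: [-1.7, -0.3, 8.3]
width: 0.0503
gripper_force: 42.2
t 3.95 pos [ 0.359  -0.2727  0.0225] yaw -7.98 w 0.0503 gf 42.2 F [-1.7 -0.3  8.3]
shift/0.25 [ 0.004 -0.012 -0.31 ] turn/90 [0.001 0.001 0.   ] dist mm 78 rows 1.861176091048126
```

```bash
python3 -m jog '[{"dx":0,"dy":0,"dz":-0.08,"ax":0,"ay":0,"az":0,"grip":-1},{"dx":0,"dy":0,"dz":-0.2,"ax":0,"ay":0,"az":0,"grip":-1},{"dx":0,"dy":0,"dz":-0.35,"ax":0,"ay":0,"az":0,"grip":-1},{"dx":0,"dy":0,"dz":-0.4,"ax":0,"ay":0,"az":0,"grip":-1},{"dx":0,"dy":0,"dz":-0.4,"ax":0,"ay":0,"az":0,"grip":-1}]'
python3 go.py .632 -.057 .12 -2.74
```

```text
clock: 4.37
position: [0.3605, -0.2739, 0.1248]
ee_rot: [0.005, 0.755, 0.656, 0.0]
contact_force: [-0.4, -0.3, -3.3]
width: 0.0506
gripper_force: 44.1
t 4.37 pos [ 0.3605 -0.2739  0.1248] yaw -7.99 w 0.0506 gf 44.1 F [-0.4 -0.3 -3.3]
shift/0.25 [1.01  0.955 0.02 ] turn/90 [ 0.005  0.004 -0.058] dist mm 348 rows 8.334913402386992
```

```bash
python3 -m jog '[{"dx":0.06,"dy":0.06,"dz":0,"ax":0,"ay":0,"az":-0.01,"grip":-1},{"dx":0.16,"dy":0.16,"dz":0,"ax":0,"ay":0,"az":-0.02,"grip":-1},{"dx":0.27,"dy":0.26,"dz":0,"ax":0,"ay":0,"az":-0.03,"grip":-1},{"dx":0.38,"dy":0.36,"dz":0,"ax":0,"ay":0,"az":-0.04,"grip":-1},{"dx":0.49,"dy":0.46,"dz":0,"ax":0,"ay":0,"az":-0.058,"grip":-1}]' 60 >/dev/null
python3 go.py .632 -.057 .12 -2.74
```

```text
t 4.78 pos [ 0.4892 -0.1649  0.1194] yaw -2.75 w 0.0499 gf 69.7 F [-0.3 -0.8 -3.2]
shift/0.25 [ 0.459  0.55  -0.003] turn/90 [-0.001 -0.001 -0.   ] dist mm 179 rows 4.292165306389939
```

```bash
python3 -m jog '[{"dx":0.11,"dy":0.1,"dz":0,"ax":0,"ay":0,"az":0,"grip":-1},{"dx":0.22,"dy":0.2,"dz":0,"ax":0,"ay":0,"az":0,"grip":-1},{"dx":0.33,"dy":0.3,"dz":0,"ax":0,"ay":0,"az":0,"grip":-1},{"dx":0.4,"dy":0.38,"dz":0,"ax":0,"ay":0,"az":0,"grip":-1},{"dx":0.43,"dy":0.42,"dz":0,"ax":0,"ay":0,"az":0,"grip":-1}]' >/dev/null
python3 go.py .632 -.057 .06 -2.74
```

```text
t 5.2 pos [ 0.6011 -0.0612  0.119 ] yaw -2.62 w 0.0497 gf 69.7 F [ 0.2 -1.1 -3.1]
shift/0.25 [0.022 0.123 0.236] turn/90 [-0.    -0.001  0.001] dist mm 67 rows 1.6001072605379545
```

```bash
python3 -m jog '[{"dx":0.01,"dy":0.06,"dz":0,"ax":0,"ay":0,"az":0,"grip":-1},{"dx":0.022,"dy":0.123,"dz":0.05,"ax":0,"ay":0,"az":0,"grip":-1},{"dx":0.022,"dy":0.123,"dz":0.12,"ax":0,"ay":0,"az":0,"grip":-1},{"dx":0.022,"dy":0.123,"dz":0.2,"ax":0,"ay":0,"az":0,"grip":-1},{"dx":0.022,"dy":0.123,"dz":0.2,"ax":0,"ay":0,"az":0,"grip":-1}]' >/dev/null
python3 go.py .632 -.057 .035 -2.74
python3 - <<'E'
from h import *
s=snap("side","s3.pkl");t=snap("top","t3.pkl")
a=t["img"][130:240,320:420,::-1];b=s["img"][200:310,360:460,::-1]
cv2.imwrite("pics/place1.png",np.hstack([cv2.resize(a,None,fx=3.9,fy=3.9,interpolation=3),cv2.resize(b,None,fx=3.9,fy=3.9,interpolation=3)]))
E
```

```text
t 5.62 pos [ 0.626  -0.0599  0.0653] yaw -2.78 w 0.0498 gf 69.7 F [-1.6 -0.5 -3.3]
shift/0.25 [0.013 0.025 0.121] turn/90 [-0.007 -0.001 -0.   ] dist mm 31 rows 0.7438755871072043
```

View pics/place1.png

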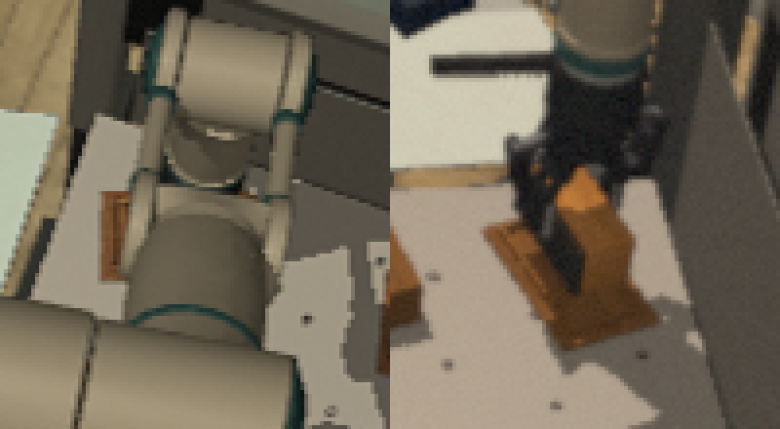

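The side view shows the block held level over the tray; from above, the arm hides it. I'll correct the shift and lower it slowly.

```bash
python3 go.py .632 -.057 .042 -2.74; python3 -m jog '[{"dx":0.006,"dy":0.018,"dz":0.03,"ax":0,"ay":0,"az":0,"grip":-1},{"dx":0.011,"dy":0.022,"dz":0.06,"ax":0,"ay":0,"az":0,"grip":-1},{"dx":0.011,"dy":0.022,"dz":0.08,"ax":0,"ay":0,"az":0,"grip":-1},{"dx":0.011,"dy":0.022,"dz":0.085,"ax":0,"ay":0,"az":0,"grip":-1},{"dx":0.011,"dy":0.022,"dz":0.085,"ax":0,"ay":0,"az":0,"grip":-1}]'
python3 go.py .632 -.057 .028 -2.74
```

```text
t 5.72 pos [ 0.6286 -0.0605  0.0691] yaw -2.8 w 0.05 gf 69.6 F [ 0.3 -0.  -2.9]
shift/0.25 [0.015 0.013 0.108] turn/90 [-0.003 -0.    -0.001] dist mm 28 rows 0.6595304812013085
clock: 6.13
position: [0.6355, -0.0578, 0.0489]
ee_rot: [-0.0, 0.724, 0.69, -0.0]
contact_force: [0.3, 0.7, -2.9]
width: 0.0502
gripper_force: 69.9
t 6.13 pos [ 0.6355 -0.0578  0.0489] yaw -2.78 w 0.0502 gf 69.9 F [ 0.3  0.7 -2.9]
shift/0.25 [ 0.002 -0.014  0.084] turn/90 [-0.001 -0.    -0.   ] dist mm 21 rows 0.508655625624505
```

```bash
python3 -m jog '[{"dx":0.004,"dy":-0.013,"dz":0.01,"ax":0,"ay":0,"az":0,"grip":-1},{"dx":0.004,"dy":-0.013,"dz":0.025,"ax":0,"ay":0,"az":0,"grip":-1},{"dx":0.004,"dy":-0.013,"dz":0.045,"ax":0,"ay":0,"az":0,"grip":-1},{"dx":0.004,"dy":-0.013,"dz":0.06,"ax":0,"ay":0,"az":0,"grip":-1},{"dx":0.004,"dy":-0.013,"dz":0.06,"ax":0,"ay":0,"az":0,"grip":-1}]' |head -4
python3 -m jog '[{"dx":0,"dy":0,"dz":0.005,"ax":0,"ay":0,"az":0,"grip":-1},{"dx":0,"dy":0,"dz":0.01,"ax":0,"ay":0,"az":0,"grip":-1},{"dx":0,"dy":0,"dz":0.015,"ax":0,"ay":0,"az":0,"grip":-1},{"dx":0,"dy":0,"dz":0.02,"ax":0,"ay":0,"az":0,"grip":-1},{"dx":0,"dy":0,"dz":0.02,"ax":0,"ay":0,"az":0,"grip":-1}]'
python3 go.py .632 -.057 .028 -2.74
```

```text
clock: 6.55
position: [0.632, -0.0566, 0.0333]
ee_rot: [-0.001, 0.724, 0.69, -0.001]
contact_force: [0.0, 0.0, -3.2]
clock: 6.97
position: [0.6327, -0.0567, 0.0291]
ee_rot: [-0.0, 0.724, 0.69, -0.0]
contact_force: [-0.1, -0.9, -2.8]
width: 0.05
gripper_force: 69.9
t 6.97 pos [ 0.6327 -0.0567  0.0291] yaw -2.78 w 0.05 gf 69.9 F [-0.1 -0.9 -2.8]
shift/0.25 [-0.001 -0.003  0.005] turn/90 [-0.  0. -0.] dist mm 1 rows 0.03257289887652679
```

```bash
python3 -m jog '[{"dx":0,"dy":0,"dz":0.003,"ax":0,"ay":0,"az":0,"grip":-1},{"dx":0,"dy":0,"dz":0.006,"ax":0,"ay":0,"az":0,"grip":-1},{"dx":0,"dy":0,"dz":0.008,"ax":0,"ay":0,"az":0,"grip":-1},{"dx":0,"dy":0,"dz":0.01,"ax":0,"ay":0,"az":0,"grip":-1},{"dx":0,"dy":0,"dz":0.01,"ax":0,"ay":0,"az":0,"grip":-1}]'|sed -n '2p;4p'
python3 -m jog '[{"dx":0,"dy":0,"dz":0.003,"ax":0,"ay":0,"az":0,"grip":-1},{"dx":0,"dy":0,"dz":0.005,"ax":0,"ay":0,"az":0,"grip":-1},{"dx":0,"dy":0,"dz":0.005,"ax":0,"ay":0,"az":0,"grip":-1}]'|sed -n '2p;4p'
```

```text
position: [0.6329, -0.0567, 0.0287]
contact_force: [-3.4, 0.7, 7.4]
position: [0.6329, -0.0567, 0.0286]
contact_force: [-4.6, 0.4, 13.4]
```

Contact came at 28.7 mm, which is 22.5 + 6, so the block is on the board. Releasing and lifting.

```bash
python3 -m jog '[{"dx":0,"dy":0,"dz":-0.008,"ax":0,"ay":0,"az":0,"grip":-1},{"dx":0,"dy":0,"dz":-0.008,"ax":0,"ay":0,"az":0,"grip":1},{"dx":0,"dy":0,"dz":-0.008,"ax":0,"ay":0,"az":0,"grip":1},{"dx":0,"dy":0,"dz":-0.008,"ax":0,"ay":0,"az":0,"grip":1},{"dx":0,"dy":0,"dz":-0.008,"ax":0,"ay":0,"az":0,"grip":1}]'|tail -3
python3 -m jog '[{"dx":0,"dy":0,"dz":-0.05,"ax":0,"ay":0,"az":0,"grip":1},{"dx":0,"dy":0,"dz":-0.2,"ax":0,"ay":0,"az":0,"grip":1},{"dx":0,"dy":0,"dz":-0.36,"ax":0,"ay":0,"az":0,"grip":1},{"dx":0,"dy":0,"dz":-0.52,"ax":0,"ay":0,"az":0,"grip":1},{"dx":0,"dy":0,"dz":-0.68,"ax":0,"ay":0,"az":0,"grip":1}]' >/dev/null
python3 go.py .346 .297 .15 7.1
```

```text
contact_force: [-0.8, 0.1, -0.1]
width: 0.0853
gripper_force: 0.0
t 8.47 pos [ 0.6325 -0.0566  0.199 ] yaw -2.78 w 0.0855 gf 0.0 F [ 0.1 -0.1 -0.4]
shift/0.25 [ 1.357 -1.213  0.197] turn/90 [-0.   -0.   -0.11] dist mm 458 rows 10.976509339791855
```

```bash
python3 -m jog '[{"dx":0.12,"dy":-0.11,"dz":0,"ax":0,"ay":0,"az":-0.03,"grip":1},{"dx":0.24,"dy":-0.21,"dz":0,"ax":0,"ay":0,"az":-0.05,"grip":1},{"dx":0.36,"dy":-0.32,"dz":0,"ax":0,"ay":0,"az":-0.07,"grip":1},{"dx":0.48,"dy":-0.43,"dz":0,"ax":0,"ay":0,"az":-0.09,"grip":1},{"dx":0.6,"dy":-0.53,"dz":0,"ax":0,"ay":0,"az":-0.11,"grip":1}]' >/dev/null
python3 go.py .346 .297 .15 7.1
```

```text
t 8.88 pos [0.506  0.1007 0.1974] yaw 7.16 w 0.0849 gf 0.0 F [-0.1  1.   0.2]
shift/0.25 [ 0.859 -0.537  0.19 ] turn/90 [-0.    -0.     0.001] dist mm 258 rows 6.178744747542347
```

```bash
python3 -m jog '[{"dx":0.13,"dy":-0.08,"dz":0,"ax":0,"ay":0,"az":0,"grip":1},{"dx":0.26,"dy":-0.16,"dz":0,"ax":0,"ay":0,"az":0,"grip":1},{"dx":0.39,"dy":-0.24,"dz":0,"ax":0,"ay":0,"az":0,"grip":1},{"dx":0.52,"dy":-0.32,"dz":0,"ax":0,"ay":0,"az":0,"grip":1},{"dx":0.65,"dy":-0.41,"dz":0,"ax":0,"ay":0,"az":0,"grip":1}]' >/dev/null
python3 go.py .346 .297 .1 7.1
```

```text
t 9.3 pos [0.385  0.2494 0.1976] yaw 7.08 w 0.0852 gf 0.0 F [-0.1 -0.3 -0.1]
shift/0.25 [ 0.208 -0.132  0.39 ] turn/90 [ 0.001 -0.    -0.   ] dist mm 115 rows 2.7678196927694287
```

```bash
python3 -m jog '[{"dx":0.14,"dy":-0.09,"dz":0.1,"ax":0,"ay":0,"az":0,"grip":1},{"dx":0.2,"dy":-0.13,"dz":0.25,"ax":0,"ay":0,"az":0,"grip":1},{"dx":0.2,"dy":-0.13,"dz":0.38,"ax":0,"ay":0,"az":0,"grip":1},{"dx":0.2,"dy":-0.13,"dz":0.38,"ax":0,"ay":0,"az":0,"grip":1},{"dx":0.2,"dy":-0.13,"dz":0.38,"ax":0,"ay":0,"az":0,"grip":1}]' >/dev/null
python3 go.py .346 .297 .011 7.1
```

```text
t 9.72 pos [0.3462 0.2931 0.1015] yaw 7.18 w 0.0852 gf 0.0 F [ 0.9 -0.2  0.6]
shift/0.25 [0.016 0.003 0.362] turn/90 [-0.003  0.001  0.001] dist mm 91 rows 2.1729414402599985
```

```bash
python3 -m jog '[{"dx":0.012,"dy":0,"dz":0.1,"ax":0,"ay":0,"az":0,"grip":1},{"dx":0.012,"dy":0,"dz":0.22,"ax":0,"ay":0,"az":0,"grip":1},{"dx":0.012,"dy":0,"dz":0.31,"ax":0,"ay":0,"az":0,"grip":1},{"dx":0.012,"dy":0,"dz":0.352,"ax":0,"ay":0,"az":0,"grip":1},{"dx":0.012,"dy":0,"dz":0.352,"ax":0,"ay":0,"az":0,"grip":1}]' |sed -n '2p;4p'
python3 -m jog '[{"dx":0,"dy":0,"dz":0,"ax":0,"ay":0,"az":0,"grip":1},{"dx":0,"dy":0,"dz":0,"ax":0,"ay":0,"az":0,"grip":1}]' |sed -n '2p;4p'
python3 go.py .346 .297 .011 7.1
```

```text
position: [0.3484, 0.2962, 0.0145]
contact_force: [-0.2, -1.1, 0.4]
position: [0.3494, 0.2974, 0.0164]
contact_force: [-0.7, 0.0, -0.1]
t 10.3 pos [0.3494 0.2974 0.0164] yaw 7.06 w 0.0854 gf 0.0 F [-0.7  0.  -0.1]
shift/0.25 [ 0.    -0.014  0.022] turn/90 [ 0.003 -0.001 -0.   ] dist mm 6 rows 0.1547128686175873
```

```bash
python3 -m jog '[{"dx":0,"dy":-0.013,"dz":0.018,"ax":0,"ay":0,"az":0,"grip":1},{"dx":0,"dy":-0.013,"dz":0.018,"ax":0,"ay":0,"az":0,"grip":-1},{"dx":0,"dy":-0.013,"dz":0.018,"ax":0,"ay":0,"az":0,"grip":-1},{"dx":0,"dy":-0.013,"dz":0.018,"ax":0,"ay":0,"az":0,"grip":-1},{"dx":0,"dy":-0.013,"dz":0.018,"ax":0,"ay":0,"az":0,"grip":-1}]' 35 
python3 -m jog '[{"dx":0,"dy":0,"dz":0,"ax":0,"ay":0,"az":0,"grip":-1},{"dx":0,"dy":0,"dz":0,"ax":0,"ay":0,"az":0,"grip":-1}]'>/dev/null
python3 go.py .346 .297 .1 7.1
```

```text
clock: 10.72
position: [0.3442, 0.2965, 0.0107]
ee_rot: [0.0, 0.662, 0.75, 0.0]
contact_force: [-0.6, -0.1, 4.9]
width: 0.0543
gripper_force: 37.2
t 10.88 pos [0.3442 0.2965 0.0107] yaw 7.13 w 0.0541 gf 37.3 F [-1.3  0.5  6.1]
shift/0.25 [ 0.001  0.008 -0.357] turn/90 [ 0.001 -0.     0.   ] dist mm 89 rows 2.1418286764564094
```

```bash
python3 -m jog '[{"dx":0,"dy":0,"dz":-0.06,"ax":0,"ay":0,"az":0,"grip":-1},{"dx":0,"dy":0,"dz":-0.18,"ax":0,"ay":0,"az":0,"grip":-1},{"dx":0,"dy":0,"dz":-0.32,"ax":0,"ay":0,"az":0,"grip":-1},{"dx":0,"dy":0,"dz":-0.48,"ax":0,"ay":0,"az":0,"grip":-1},{"dx":0,"dy":0,"dz":-0.64,"ax":0,"ay":0,"az":0,"grip":-1}]' |tail -3
python3 -m jog '[{"dx":-0.1,"dy":0.03,"dz":0,"ax":0,"ay":0,"az":0.02,"grip":-1},{"dx":-0.22,"dy":0.07,"dz":0,"ax":0,"ay":0,"az":0.04,"grip":-1},{"dx":-0.36,"dy":0.11,"dz":0,"ax":0,"ay":0,"az":0.06,"grip":-1},{"dx":-0.5,"dy":0.15,"dz":0,"ax":0,"ay":0,"az":0.08,"grip":-1},{"dx":-0.64,"dy":0.18,"dz":0,"ax":0,"ay":0,"az":0.1,"grip":-1}]' |tail -3
python3 go.py .539 -.3084 .17 -7.46
```

```text
contact_force: [1.4, 0.9, -0.3]
width: 0.0543
gripper_force: 37.8
contact_force: [0.4, 0.8, -1.5]
width: 0.0546
gripper_force: 37.8
t 11.72 pos [0.4088 0.1418 0.1702] yaw -1.91 w 0.0546 gf 37.8 F [ 0.4  0.8 -1.5]
shift/0.25 [-1.782e+00  5.810e-01  1.000e-03] turn/90 [ 0.001 -0.     0.062] dist mm 469 rows 11.23867616938108
```

```bash
python3 -m jog '[{"dx":-0.15,"dy":0.05,"dz":0,"ax":0,"ay":0,"az":0.02,"grip":-1},{"dx":-0.3,"dy":0.1,"dz":0,"ax":0,"ay":0,"az":0.03,"grip":-1},{"dx":-0.45,"dy":0.15,"dz":0,"ax":0,"ay":0,"az":0.04,"grip":-1},{"dx":-0.6,"dy":0.2,"dz":0,"ax":0,"ay":0,"az":0.05,"grip":-1},{"dx":-0.75,"dy":0.25,"dz":0,"ax":0,"ay":0,"az":0.062,"grip":-1}]' |tail -1
python3 -m jog '[{"dx":-0.15,"dy":0.03,"dz":0,"ax":0,"ay":0,"az":0,"grip":-1},{"dx":-0.3,"dy":0.06,"dz":0,"ax":0,"ay":0,"az":0,"grip":-1},{"dx":-0.45,"dy":0.09,"dz":0,"ax":0,"ay":0,"az":0,"grip":-1},{"dx":-0.6,"dy":0.12,"dz":0,"ax":0,"ay":0,"az":0,"grip":-1},{"dx":-0.7,"dy":0.15,"dz":0,"ax":0,"ay":0,"az":0,"grip":-1}]' |tail -1
python3 go.py .539 -.3084 .07 -7.46
```

```text
gripper_force: 37.8
gripper_force: 37.8
t 12.55 pos [ 0.4787 -0.2282  0.1698] yaw -7.56 w 0.054 gf 37.8 F [ 0.4 -0.1 -0.3]
shift/0.25 [-0.286  0.281  0.4  ] turn/90 [-0.     0.001 -0.001] dist mm 142 rows 3.3944343449125634
```

```bash
python3 -m jog '[{"dx":-0.1,"dy":0.1,"dz":0,"ax":0,"ay":0,"az":0,"grip":-1},{"dx":-0.2,"dy":0.2,"dz":0.1,"ax":0,"ay":0,"az":0,"grip":-1},{"dx":-0.27,"dy":0.27,"dz":0.25,"ax":0,"ay":0,"az":0,"grip":-1},{"dx":-0.27,"dy":0.27,"dz":0.35,"ax":0,"ay":0,"az":0,"grip":-1},{"dx":-0.27,"dy":0.27,"dz":0.4,"ax":0,"ay":0,"az":0,"grip":-1}]' |tail -1
python3 -m jog '[{"dx":0,"dy":0,"dz":0,"ax":0,"ay":0,"az":0,"grip":-1},{"dx":0,"dy":0,"dz":0,"ax":0,"ay":0,"az":0,"grip":-1}]'|tail -1
python3 go.py .539 -.3084 .03 -7.46
```

```text
gripper_force: 37.8
gripper_force: 37.8
t 13.13 pos [ 0.5366 -0.3     0.069 ] yaw -7.47 w 0.054 gf 37.8 F [ 1.  -0.3 -1.2]
shift/0.25 [-0.032  0.014  0.156] turn/90 [-0.002 -0.001 -0.   ] dist mm 40 rows 0.9594638169358717
```

```bash
python3 -m jog '[{"dx":-0.015,"dy":0.007,"dz":0.03,"ax":0,"ay":0,"az":0,"grip":-1},{"dx":-0.032,"dy":0.012,"dz":0.08,"ax":0,"ay":0,"az":0,"grip":-1},{"dx":-0.032,"dy":0.012,"dz":0.13,"ax":0,"ay":0,"az":0,"grip":-1},{"dx":-0.032,"dy":0.012,"dz":0.145,"ax":0,"ay":0,"az":0,"grip":-1},{"dx":-0.032,"dy":0.012,"dz":0.145,"ax":0,"ay":0,"az":0,"grip":-1}]' |tail -1
python3 -m jog '[{"dx":0,"dy":0,"dz":0,"ax":0,"ay":0,"az":0,"grip":-1},{"dx":0,"dy":0,"dz":0,"ax":0,"ay":0,"az":0,"grip":-1}]'|tail -1
python3 go.py .539 -.3084 .019 -7.46
```

```text
gripper_force: 37.8
gripper_force: 37.8
t 13.72 pos [ 0.5397 -0.3091  0.0347] yaw -7.46 w 0.0541 gf 37.8 F [-0.7 -0.1 -1. ]
shift/0.25 [ 0.002 -0.003  0.063] turn/90 [0.001 0.001 0.   ] dist mm 16 rows 0.3762151265866884
```

```bash
python3 -m jog '[{"dx":0,"dy":0,"dz":0.02,"ax":0,"ay":0,"az":0,"grip":-1},{"dx":0,"dy":0,"dz":0.04,"ax":0,"ay":0,"az":0,"grip":-1},{"dx":0,"dy":0,"dz":0.056,"ax":0,"ay":0,"az":0,"grip":-1},{"dx":0,"dy":0,"dz":0.064,"ax":0,"ay":0,"az":0,"grip":-1},{"dx":0,"dy":0,"dz":0.068,"ax":0,"ay":0,"az":0,"grip":-1}]' |sed -n '2p;4p'
python3 -m jog '[{"dx":0,"dy":0,"dz":0.003,"ax":0,"ay":0,"az":0,"grip":-1},{"dx":0,"dy":0,"dz":0.006,"ax":0,"ay":0,"az":0,"grip":-1},{"dx":0,"dy":0,"dz":0.006,"ax":0,"ay":0,"az":0,"grip":-1}]'|sed -n '2p;4p'
```

```text
position: [0.5388, -0.3084, 0.0168]
contact_force: [-2.1, 1.6, 8.2]
position: [0.5388, -0.3084, 0.0167]
contact_force: [-3.3, 2.1, 8.4]
```

```bash
python3 -m jog '[{"dx":0,"dy":0,"dz":-0.006,"ax":0,"ay":0,"az":0,"grip":-1},{"dx":0,"dy":0,"dz":-0.006,"ax":0,"ay":0,"az":0,"grip":1},{"dx":0,"dy":0,"dz":-0.006,"ax":0,"ay":0,"az":0,"grip":1},{"dx":0,"dy":0,"dz":-0.006,"ax":0,"ay":0,"az":0,"grip":1},{"dx":0,"dy":0,"dz":-0.006,"ax":0,"ay":0,"az":0,"grip":1}]'|tail -3
python3 -m jog '[{"dx":0,"dy":0,"dz":-0.05,"ax":0,"ay":0,"az":0,"grip":1},{"dx":0,"dy":0,"dz":-0.2,"ax":0,"ay":0,"az":0,"grip":1},{"dx":0.05,"dy":0,"dz":-0.36,"ax":0,"ay":0,"az":0,"grip":1},{"dx":0.12,"dy":0,"dz":-0.5,"ax":0,"ay":0,"az":0,"grip":1},{"dx":0.25,"dy":0,"dz":-0.55,"ax":0,"ay":0,"az":0,"grip":1}]' >/dev/null
python3 go.py .450 .0115 .15 -4.91
```

```text
contact_force: [-0.2, 0.1, -0.1]
width: 0.0857
gripper_force: 0.0
t 15.22 pos [ 0.5502 -0.2505  0.1599] yaw -7.63 w 0.0851 gf 0.0 F [1.1 0.8 0.4]
shift/0.25 [ 0.986 -0.537  0.029] turn/90 [ 0.006  0.004 -0.03 ] dist mm 281 rows 6.731077153316806
```

```bash
python3 -m jog '[{"dx":0.14,"dy":-0.08,"dz":0,"ax":0,"ay":0,"az":-0.01,"grip":1},{"dx":0.28,"dy":-0.15,"dz":0,"ax":0,"ay":0,"az":-0.02,"grip":1},{"dx":0.42,"dy":-0.23,"dz":0,"ax":0,"ay":0,"az":-0.03,"grip":1},{"dx":0.56,"dy":-0.3,"dz":0,"ax":0,"ay":0,"az":-0.03,"grip":1},{"dx":0.7,"dy":-0.38,"dz":0,"ax":0,"ay":0,"az":-0.03,"grip":1}]'|tail -1
python3 -m jog '[{"dx":0.12,"dy":-0.07,"dz":0,"ax":0,"ay":0,"az":0,"grip":1},{"dx":0.2,"dy":-0.1,"dz":0,"ax":0,"ay":0,"az":0,"grip":1},{"dx":0.22,"dy":-0.12,"dz":0,"ax":0,"ay":0,"az":0,"grip":1},{"dx":0.22,"dy":-0.12,"dz":0,"ax":0,"ay":0,"az":0,"grip":1},{"dx":0.22,"dy":-0.12,"dz":0,"ax":0,"ay":0,"az":0,"grip":1}]'|tail -1
python3 go.py .450 .0115 .09 -4.91
python3 - <<'E'
from h import *
s=snap("side","s4.pkl");t=snap("top","t4.pkl")
a=t["img"][140:270,320:470,::-1];b=s["img"][220:370,360:470,::-1]
a=cv2.resize(a,None,fx=3,fy=3,interpolation=3);b=cv2.resize(b,None,fx=3,fy=3,interpolation=3)
o=np.zeros((450,780,3),np.uint8);o[:a.shape[0],:a.shape[1]]=a;o[:b.shape[0],450:450+b.shape[1]]=b
cv2.imwrite("pics/place2.png",o)
E
```

```text
gripper_force: 0.0
gripper_force: 0.0
t 16.05 pos [ 0.4511 -0.0041  0.1545] yaw -4.71 w 0.0853 gf 0.0 F [-0.9 -0.2  0.6]
shift/0.25 [ 0.062 -0.01   0.258] turn/90 [0.001 0.001 0.002] dist mm 66 rows 1.5929126560794022
```

View pics/place2.png

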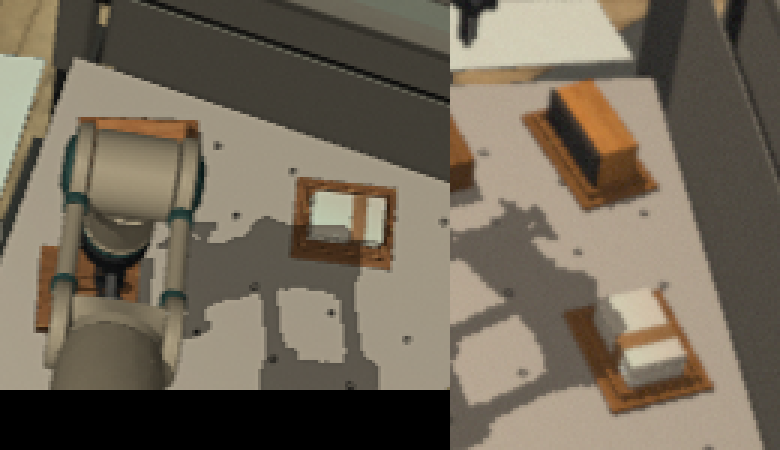

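Both the block and the pack lie flat inside their rims (top crop: pack at (347,217); side crop: block at (590,130)). Next is the short cover's bar.

```bash
python3 -m jog '[{"dx":0.03,"dy":-0.005,"dz":0.06,"ax":0,"ay":0,"az":0.002,"grip":1},{"dx":0.056,"dy":-0.01,"dz":0.16,"ax":0,"ay":0,"az":0.002,"grip":1},{"dx":0.056,"dy":-0.01,"dz":0.25,"ax":0,"ay":0,"az":0.002,"grip":1},{"dx":0.056,"dy":-0.01,"dz":0.25,"ax":0,"ay":0,"az":0.002,"grip":1},{"dx":0.056,"dy":-0.01,"dz":0.25,"ax":0,"ay":0,"az":0.002,"grip":1}]'|tail -1
python3 go.py .450 .0115 .054 -4.91
```

```text
gripper_force: 0.0
t 16.57 pos [0.449  0.0096 0.0911] yaw -5.02 w 0.0856 gf 0.0 F [-0.2 -0.3  0.1]
shift/0.25 [0.008 0.004 0.148] turn/90 [-0.002  0.    -0.001] dist mm 37 rows 0.8914322871426794
```

```bash
python3 -m jog '[{"dx":0.005,"dy":0.002,"dz":0.05,"ax":0,"ay":0,"az":0,"grip":1},{"dx":0.005,"dy":0.002,"dz":0.1,"ax":0,"ay":0,"az":0,"grip":1},{"dx":0.005,"dy":0.002,"dz":0.13,"ax":0,"ay":0,"az":0,"grip":1},{"dx":0.005,"dy":0.002,"dz":0.142,"ax":0,"ay":0,"az":0,"grip":1},{"dx":0.005,"dy":0.002,"dz":0.142,"ax":0,"ay":0,"az":0,"grip":1}]'|sed -n '2p;4p'
python3 -m jog '[{"dx":0,"dy":0,"dz":0,"ax":0,"ay":0,"az":0,"grip":1},{"dx":0,"dy":0,"dz":0,"ax":0,"ay":0,"az":0,"grip":1}]'|tail -1
python3 go.py .450 .0115 .054 -4.91
```

```text
position: [0.4502, 0.0113, 0.0566]
contact_force: [-0.2, 2.2, 0.6]
gripper_force: 0.0
t 17.15 pos [0.4505 0.0115 0.0571] yaw -4.95 w 0.0857 gf 0.0 F [-0.9  0.6  0.4]
shift/0.25 [-0.    -0.002  0.012] turn/90 [ 0.001  0.    -0.   ] dist mm 3 rows 0.07524721817582142
```

```bash
python3 -m jog '[{"dx":0,"dy":-0.002,"dz":0.01,"ax":0,"ay":0,"az":0,"grip":-1},{"dx":0,"dy":-0.002,"dz":0.01,"ax":0,"ay":0,"az":0,"grip":-1},{"dx":0,"dy":-0.002,"dz":0.01,"ax":0,"ay":0,"az":0,"grip":-1},{"dx":0,"dy":-0.002,"dz":0.01,"ax":0,"ay":0,"az":0,"grip":-1},{"dx":0,"dy":-0.002,"dz":0.01,"ax":0,"ay":0,"az":0,"grip":-1}]' 60|tail -3
python3 -m jog '[{"dx":0,"dy":0,"dz":0,"ax":0,"ay":0,"az":0,"grip":-1},{"dx":0,"dy":0,"dz":0,"ax":0,"ay":0,"az":0,"grip":-1},{"dx":0,"dy":0,"dz":0,"ax":0,"ay":0,"az":0,"grip":-1},{"dx":0,"dy":0,"dz":0,"ax":0,"ay":0,"az":0,"grip":-1}]'|tail -1
python3 go.py .450 .0115 .2 -4.91
```

```text
contact_force: [-0.6, -0.0, 0.7]
width: 0.0256
gripper_force: 0.0
gripper_force: 59.4
t 17.9 pos [0.4494 0.0118 0.0539] yaw -4.94 w 0.0111 gf 59.4 F [-0.5  0.4  0.9]
shift/0.25 [-0.001  0.003 -0.584] turn/90 [ 0.  0. -0.] dist mm 146 rows 3.5025525478559265
```

```bash
python3 -m jog '[{"dx":0,"dy":0,"dz":-0.06,"ax":0,"ay":0,"az":0,"grip":-1},{"dx":0,"dy":0,"dz":-0.18,"ax":0,"ay":0,"az":0,"grip":-1},{"dx":0,"dy":0,"dz":-0.32,"ax":0,"ay":0,"az":0,"grip":-1},{"dx":0,"dy":0,"dz":-0.46,"ax":0,"ay":0,"az":0,"grip":-1},{"dx":0,"dy":0,"dz":-0.56,"ax":0,"ay":0,"az":0,"grip":-1}]' |tail -3
python3 go.py .5392 -.3076 .19 -7.46
```

```text
contact_force: [0.7, 0.7, -1.7]
width: 0.0108
gripper_force: 59.2
t 18.32 pos [0.4498 0.0117 0.1963] yaw -4.94 w 0.0108 gf 59.2 F [ 0.7  0.7 -1.7]
shift/0.25 [-1.242  0.466  0.027] turn/90 [0.002 0.    0.028] dist mm 332 rows 7.953358302761601
```

```bash
python3 -m jog '[{"dx":-0.08,"dy":0.03,"dz":0,"ax":0,"ay":0,"az":0.007,"grip":-1},{"dx":-0.2,"dy":0.08,"dz":0,"ax":0,"ay":0,"az":0.014,"grip":-1},{"dx":-0.34,"dy":0.13,"dz":0,"ax":0,"ay":0,"az":0.02,"grip":-1},{"dx":-0.48,"dy":0.18,"dz":0,"ax":0,"ay":0,"az":0.028,"grip":-1},{"dx":-0.62,"dy":0.23,"dz":0,"ax":0,"ay":0,"az":0.028,"grip":-1}]' |tail -1
python3 -m jog '[{"dx":-0.14,"dy":0.05,"dz":0,"ax":0,"ay":0,"az":0,"grip":-1},{"dx":-0.28,"dy":0.1,"dz":0,"ax":0,"ay":0,"az":0,"grip":-1},{"dx":-0.4,"dy":0.13,"dz":0,"ax":0,"ay":0,"az":0,"grip":-1},{"dx":-0.5,"dy":0.16,"dz":0,"ax":0,"ay":0,"az":0,"grip":-1},{"dx":-0.54,"dy":0.18,"dz":0,"ax":0,"ay":0,"az":0,"grip":-1}]' |tail -1
python3 go.py .5392 -.3076 .13 -7.46
```

```text
gripper_force: 59.2
gripper_force: 59.2
t 19.15 pos [ 0.5202 -0.2912  0.1929] yaw -7.62 w 0.0111 gf 59.2 F [-0.6  0.6 -1.8]
shift/0.25 [-0.055  0.084  0.252] turn/90 [-0.     0.001 -0.002] dist mm 68 rows 1.6251309117362116
```

```bash
python3 -m jog '[{"dx":-0.03,"dy":0.04,"dz":0.03,"ax":0,"ay":0,"az":-0.001,"grip":-1},{"dx":-0.045,"dy":0.075,"dz":0.12,"ax":0,"ay":0,"az":-0.001,"grip":-1},{"dx":-0.045,"dy":0.075,"dz":0.22,"ax":0,"ay":0,"az":-0.001,"grip":-1},{"dx":-0.045,"dy":0.075,"dz":0.25,"ax":0,"ay":0,"az":-0.001,"grip":-1},{"dx":-0.045,"dy":0.075,"dz":0.25,"ax":0,"ay":0,"az":-0.001,"grip":-1}]' |tail -1
python3 -m jog '[{"dx":0,"dy":0,"dz":0,"ax":0,"ay":0,"az":0,"grip":-1},{"dx":0,"dy":0,"dz":0,"ax":0,"ay":0,"az":0,"grip":-1}]' |tail -1
python3 go.py .5392 -.3076 .09 -7.46
```

```text
gripper_force: 59.1
gripper_force: 59.1
t 19.73 pos [ 0.5383 -0.3006  0.1327] yaw -7.33 w 0.0109 gf 59.1 F [ 0.8  0.4 -1.2]
shift/0.25 [-0.027  0.007  0.171] turn/90 [0.001 0.001 0.002] dist mm 43 rows 1.0369138705937044
```

```bash
python3 -m jog '[{"dx":-0.015,"dy":0.003,"dz":0.02,"ax":0,"ay":0,"az":0.002,"grip":-1},{"dx":-0.027,"dy":0.006,"dz":0.06,"ax":0,"ay":0,"az":0.002,"grip":-1},{"dx":-0.027,"dy":0.006,"dz":0.12,"ax":0,"ay":0,"az":0.002,"grip":-1},{"dx":-0.027,"dy":0.006,"dz":0.15,"ax":0,"ay":0,"az":0.002,"grip":-1},{"dx":-0.027,"dy":0.006,"dz":0.15,"ax":0,"ay":0,"az":0.002,"grip":-1}]' |tail -1
python3 -m jog '[{"dx":0,"dy":0,"dz":0,"ax":0,"ay":0,"az":0,"grip":-1},{"dx":0,"dy":0,"dz":0,"ax":0,"ay":0,"az":0,"grip":-1}]' |tail -1
python3 go.py .5392 -.3076 .073 -7.46
python3 - <<'E'
from h import *
s=snap("side","s5.pkl")
crop(s,370,290,470,380,6,"pics/place3.png")
E
```

```text
gripper_force: 59.1
gripper_force: 59.1
t 20.32 pos [ 0.5384 -0.3081  0.0943] yaw -7.56 w 0.0106 gf 59.1 F [ 0.3  0.8 -1.5]
shift/0.25 [0.003 0.003 0.085] turn/90 [ 0.001  0.    -0.001] dist mm 21 rows 0.5111334241861399
```

View pics/place3.png

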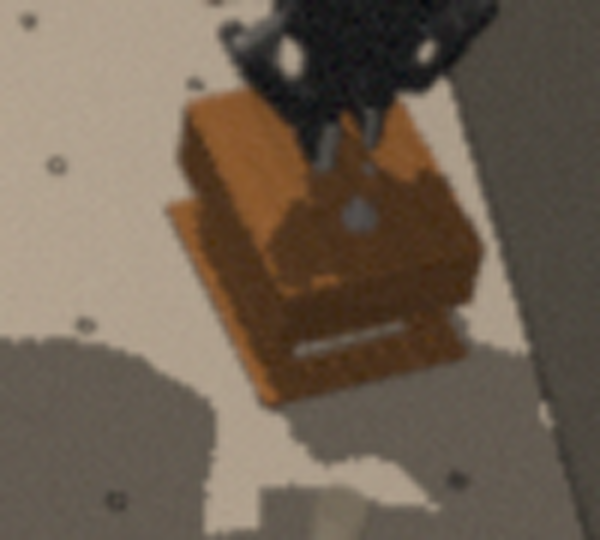

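The side view shows the cover level above the short tray, with its edges parallel to the board's. Lowering on.

```bash
python3 -m jog '[{"dx":0.003,"dy":0.003,"dz":0.02,"ax":0,"ay":0,"az":-0.001,"grip":-1},{"dx":0.003,"dy":0.003,"dz":0.04,"ax":0,"ay":0,"az":-0.001,"grip":-1},{"dx":0.003,"dy":0.003,"dz":0.06,"ax":0,"ay":0,"az":-0.001,"grip":-1},{"dx":0.003,"dy":0.003,"dz":0.08,"ax":0,"ay":0,"az":-0.001,"grip":-1},{"dx":0.003,"dy":0.003,"dz":0.09,"ax":0,"ay":0,"az":-0.001,"grip":-1}]' |sed -n '2p;4p'
python3 -m jog '[{"dx":0,"dy":0,"dz":0.006,"ax":0,"ay":0,"az":0,"grip":-1},{"dx":0,"dy":0,"dz":0.012,"ax":0,"ay":0,"az":0,"grip":-1},{"dx":0,"dy":0,"dz":0.018,"ax":0,"ay":0,"az":0,"grip":-1},{"dx":0,"dy":0,"dz":0.024,"ax":0,"ay":0,"az":0,"grip":-1},{"dx":0,"dy":0,"dz":0.024,"ax":0,"ay":0,"az":0,"grip":-1}]' |sed -n '2p;4p'
python3 go.py .5392 -.3076 .06 -7.46
```

```text
position: [0.5384, -0.3068, 0.0703]
contact_force: [-0.0, -0.1, -1.6]
position: [0.5388, -0.3071, 0.0652]
contact_force: [-0.6, 0.2, -2.2]
t 21.2 pos [ 0.5388 -0.3071  0.0652] yaw -7.47 w 0.0107 gf 59.2 F [-0.6  0.2 -2.2]
shift/0.25 [-0.002  0.002  0.021] turn/90 [-0. -0. -0.] dist mm 5 rows 0.12545384638510465
```

Past rim height (67.9 mm) with no contact, so the cover is round the rim. I'll finish lowering.

```bash
python3 -m jog '[{"dx":0,"dy":0,"dz":0.005,"ax":0,"ay":0,"az":0,"grip":-1},{"dx":0,"dy":0,"dz":0.01,"ax":0,"ay":0,"az":0,"grip":-1},{"dx":0,"dy":0,"dz":0.015,"ax":0,"ay":0,"az":0,"grip":-1},{"dx":0,"dy":0,"dz":0.02,"ax":0,"ay":0,"az":0,"grip":-1},{"dx":0,"dy":0,"dz":0.023,"ax":0,"ay":0,"az":0,"grip":-1}]' |sed -n '2p;4p'
python3 -m jog '[{"dx":0,"dy":0,"dz":0.003,"ax":0,"ay":0,"az":0,"grip":-1},{"dx":0,"dy":0,"dz":0.005,"ax":0,"ay":0,"az":0,"grip":-1},{"dx":0,"dy":0,"dz":0.005,"ax":0,"ay":0,"az":0,"grip":-1}]' |sed -n '2p;4p'
```

```text
position: [0.5389, -0.3071, 0.06]
contact_force: [-1.6, 1.1, 5.6]
position: [0.539, -0.3072, 0.06]
contact_force: [-1.7, 2.1, 6.8]
```

```bash
python3 -m jog '[{"dx":0,"dy":0,"dz":-0.005,"ax":0,"ay":0,"az":0,"grip":-1},{"dx":0,"dy":0,"dz":-0.005,"ax":0,"ay":0,"az":0,"grip":1},{"dx":0,"dy":0,"dz":-0.005,"ax":0,"ay":0,"az":0,"grip":1},{"dx":0,"dy":0,"dz":-0.005,"ax":0,"ay":0,"az":0,"grip":1},{"dx":0,"dy":0,"dz":-0.005,"ax":0,"ay":0,"az":0,"grip":1}]'|tail -3
python3 -m jog '[{"dx":0,"dy":0,"dz":-0.005,"ax":0,"ay":0,"az":0,"grip":1},{"dx":0,"dy":0,"dz":-0.08,"ax":0,"ay":0,"az":0,"grip":1},{"dx":0,"dy":0,"dz":-0.24,"ax":0,"ay":0,"az":0,"grip":1},{"dx":0,"dy":0,"dz":-0.4,"ax":0,"ay":0,"az":0,"grip":1},{"dx":0,"dy":0,"dz":-0.56,"ax":0,"ay":0,"az":0,"grip":1}]'|tail -3
python3 go.py .525 .320 .2 14
```

```text
contact_force: [-1.0, -0.6, 0.7]
width: 0.0586
gripper_force: 0.0
contact_force: [0.5, -0.9, -0.2]
width: 0.0854
gripper_force: 0.0
t 22.7 pos [ 0.5385 -0.3069  0.2007] yaw -7.47 w 0.0854 gf 0.0 F [ 0.5 -0.9 -0.2]
shift/0.25 [ 2.479 -0.379  0.005] turn/90 [-0.001 -0.001 -0.239] dist mm 627 rows 15.03666794645655
```

```bash
python3 -m jog '[{"dx":0.16,"dy":-0.03,"dz":0,"ax":0,"ay":0,"az":-0.05,"grip":1},{"dx":0.32,"dy":-0.05,"dz":0,"ax":0,"ay":0,"az":-0.1,"grip":1},{"dx":0.48,"dy":-0.08,"dz":0,"ax":0,"ay":0,"az":-0.15,"grip":1},{"dx":0.64,"dy":-0.1,"dz":0,"ax":0,"ay":0,"az":-0.2,"grip":1},{"dx":0.8,"dy":-0.13,"dz":0,"ax":0,"ay":0,"az":-0.239,"grip":1}]'|tail -1
python3 go.py .525 .320 .2 14
```

```text
gripper_force: 0.0
t 23.12 pos [ 0.5326 -0.103   0.1998] yaw 14.21 w 0.0857 gf 0.0 F [ 1.6  0.4 -0.7]
shift/0.25 [ 1.648e+00  3.860e-01 -1.000e-03] turn/90 [0.001 0.    0.002] dist mm 423 rows 10.146146887284472
```

```bash
python3 -m jog '[{"dx":0.16,"dy":0.04,"dz":0,"ax":0,"ay":0,"az":0.002,"grip":1},{"dx":0.32,"dy":0.07,"dz":0,"ax":0,"ay":0,"az":0.002,"grip":1},{"dx":0.48,"dy":0.11,"dz":0,"ax":0,"ay":0,"az":0.002,"grip":1},{"dx":0.64,"dy":0.15,"dz":0,"ax":0,"ay":0,"az":0.002,"grip":1},{"dx":0.8,"dy":0.19,"dz":0,"ax":0,"ay":0,"az":0.002,"grip":1}]'|tail -1
python3 -m jog '[{"dx":0.16,"dy":0.04,"dz":0,"ax":0,"ay":0,"az":0,"grip":1},{"dx":0.32,"dy":0.07,"dz":0,"ax":0,"ay":0,"az":0,"grip":1},{"dx":0.48,"dy":0.11,"dz":0,"ax":0,"ay":0,"az":0,"grip":1},{"dx":0.64,"dy":0.15,"dz":0,"ax":0,"ay":0,"az":0,"grip":1},{"dx":0.78,"dy":0.18,"dz":0,"ax":0,"ay":0,"az":0,"grip":1}]'|tail -1
python3 go.py .525 .320 .11 14
```

```text
gripper_force: 0.0
gripper_force: 0.0
t 23.95 pos [0.5269 0.3038 0.1997] yaw 13.92 w 0.0853 gf 0.0 F [ 0.6 -0.2 -0.1]
shift/0.25 [0.064 0.008 0.359] turn/90 [ 0.    -0.    -0.001] dist mm 91 rows 2.18551280747719
```

```bash
python3 -m jog '[{"dx":0.04,"dy":0.005,"dz":0.06,"ax":0,"ay":0,"az":0,"grip":1},{"dx":0.05,"dy":0.008,"dz":0.2,"ax":0,"ay":0,"az":0,"grip":1},{"dx":0.05,"dy":0.008,"dz":0.33,"ax":0,"ay":0,"az":0,"grip":1},{"dx":0.05,"dy":0.008,"dz":0.35,"ax":0,"ay":0,"az":0,"grip":1},{"dx":0.05,"dy":0.008,"dz":0.35,"ax":0,"ay":0,"az":0,"grip":1}]'|tail -1
python3 go.py .525 .320 .07 13.9
python3 -m jog '[{"dx":0,"dy":0,"dz":0,"ax":0,"ay":0,"az":0,"grip":1},{"dx":0,"dy":0,"dz":0,"ax":0,"ay":0,"az":0,"grip":1}]'|tail -1
python3 go.py .525 .320 .07 13.9
```

```text
gripper_force: 0.0
t 24.37 pos [0.5243 0.3129 0.1097] yaw 13.88 w 0.0851 gf 0.0 F [ 0.1  0.3 -0. ]
shift/0.25 [0.027 0.011 0.159] turn/90 [-0.004  0.001 -0.   ] dist mm 40 rows 0.9683537709039473
gripper_force: 0.0
t 24.53 pos [0.5278 0.314  0.1143] yaw 13.84 w 0.0854 gf 0.0 F [1.1 0.5 0.4]
shift/0.25 [ 0.026 -0.006  0.177] turn/90 [ 0.003 -0.    -0.001] dist mm 45 rows 1.0740625353432545
```

```bash
python3 -m jog '[{"dx":0.026,"dy":-0.006,"dz":0.05,"ax":0,"ay":0,"az":0,"grip":1},{"dx":0.026,"dy":-0.006,"dz":0.11,"ax":0,"ay":0,"az":0,"grip":1},{"dx":0.026,"dy":-0.006,"dz":0.16,"ax":0,"ay":0,"az":0,"grip":1},{"dx":0.026,"dy":-0.006,"dz":0.172,"ax":0,"ay":0,"az":0,"grip":1},{"dx":0.026,"dy":-0.006,"dz":0.172,"ax":0,"ay":0,"az":0,"grip":1}]'|sed -n '2p;4p'
python3 -m jog '[{"dx":0,"dy":0,"dz":0,"ax":0,"ay":0,"az":0,"grip":1},{"dx":0,"dy":0,"dz":0,"ax":0,"ay":0,"az":0,"grip":1}]'|tail -1
python3 go.py .525 .320 .07 13.9
```

```text
position: [0.5237, 0.3195, 0.0699]
contact_force: [0.1, 0.3, 0.0]
gripper_force: 0.0
t 25.12 pos [0.5242 0.32   0.0707] yaw 13.85 w 0.0856 gf 0.0 F [-0.3  0.6  0.2]
shift/0.25 [-0.001  0.003  0.003] turn/90 [ 0.002 -0.    -0.001] dist mm 1 rows 0.02491406668227194
```

```bash
python3 -m jog '[{"dx":0,"dy":0.003,"dz":0.003,"ax":0,"ay":0,"az":0,"grip":-1},{"dx":0,"dy":0.003,"dz":0.003,"ax":0,"ay":0,"az":0,"grip":-1},{"dx":0,"dy":0.003,"dz":0.003,"ax":0,"ay":0,"az":0,"grip":-1},{"dx":0,"dy":0.003,"dz":0.003,"ax":0,"ay":0,"az":0,"grip":-1},{"dx":0,"dy":0.003,"dz":0.003,"ax":0,"ay":0,"az":0,"grip":-1}]' 60|tail -1
python3 -m jog '[{"dx":0,"dy":0,"dz":0,"ax":0,"ay":0,"az":0,"grip":-1},{"dx":0,"dy":0,"dz":0,"ax":0,"ay":0,"az":0,"grip":-1},{"dx":0,"dy":0,"dz":0,"ax":0,"ay":0,"az":0,"grip":-1},{"dx":0,"dy":0,"dz":0,"ax":0,"ay":0,"az":0,"grip":-1}]'|tail -1
python3 go.py .525 .320 .2 13.9
python3 -m jog '[{"dx":0,"dy":0,"dz":-0.06,"ax":0,"ay":0,"az":0,"grip":-1},{"dx":0,"dy":0,"dz":-0.18,"ax":0,"ay":0,"az":0,"grip":-1},{"dx":0,"dy":0,"dz":-0.32,"ax":0,"ay":0,"az":0,"grip":-1},{"dx":0,"dy":0,"dz":-0.46,"ax":0,"ay":0,"az":0,"grip":-1},{"dx":0,"dy":0,"dz":-0.56,"ax":0,"ay":0,"az":0,"grip":-1}]' |tail -3
python3 go.py .632 -.056 .21 -2.74
```

```text
gripper_force: 0.0
gripper_force: 62.2
t 25.87 pos [0.5239 0.3198 0.0683] yaw 13.87 w 0.0106 gf 62.2 F [-0.1  0.1 -0.4]
shift/0.25 [-0.     0.004 -0.527] turn/90 [ 0.  0. -0.] dist mm 132 rows 3.1577640002615266
contact_force: [-0.0, 0.8, -1.8]
width: 0.0106
gripper_force: 61.8
t 26.28 pos [0.5241 0.32   0.2109] yaw 13.87 w 0.0106 gf 61.8 F [-0.   0.8 -1.8]
shift/0.25 [-1.564  0.058  0.003] turn/90 [ 0.001 -0.     0.185] dist mm 391 rows 9.380966487063349
```

```bash
python3 -m jog '[{"dx":-0.1,"dy":0,"dz":0,"ax":0,"ay":0,"az":0.03,"grip":-1},{"dx":-0.22,"dy":0.01,"dz":0,"ax":0,"ay":0,"az":0.07,"grip":-1},{"dx":-0.36,"dy":0.01,"dz":0,"ax":0,"ay":0,"az":0.11,"grip":-1},{"dx":-0.5,"dy":0.02,"dz":0,"ax":0,"ay":0,"az":0.15,"grip":-1},{"dx":-0.64,"dy":0.02,"dz":0,"ax":0,"ay":0,"az":0.185,"grip":-1}]' |tail -1
python3 go.py .6317 -.0561 .19 -2.74
```

```text
gripper_force: 61.8
t 26.7 pos [0.5668 0.1644 0.2077] yaw -2.9 w 0.011 gf 61.8 F [ 0.2 -0.1 -2.9]
shift/0.25 [-0.868  0.304  0.071] turn/90 [-0.001  0.    -0.002] dist mm 231 rows 5.527610059014466
```

```bash
python3 -m jog '[{"dx":-0.14,"dy":0.05,"dz":0,"ax":0,"ay":0,"az":0,"grip":-1},{"dx":-0.28,"dy":0.1,"dz":0,"ax":0,"ay":0,"az":0,"grip":-1},{"dx":-0.42,"dy":0.15,"dz":0,"ax":0,"ay":0,"az":0,"grip":-1},{"dx":-0.56,"dy":0.2,"dz":0,"ax":0,"ay":0,"az":0,"grip":-1},{"dx":-0.68,"dy":0.24,"dz":0,"ax":0,"ay":0,"az":0,"grip":-1}]' |tail -1
python3 -m jog '[{"dx":-0.07,"dy":0.03,"dz":0.02,"ax":0,"ay":0,"az":0,"grip":-1},{"dx":-0.12,"dy":0.05,"dz":0.07,"ax":0,"ay":0,"az":0,"grip":-1},{"dx":-0.13,"dy":0.05,"dz":0.12,"ax":0,"ay":0,"az":0,"grip":-1},{"dx":-0.13,"dy":0.05,"dz":0.15,"ax":0,"ay":0,"az":0,"grip":-1},{"dx":-0.13,"dy":0.05,"dz":0.15,"ax":0,"ay":0,"az":0,"grip":-1}]' |tail -1
python3 go.py .6317 -.0561 .135 -2.74
```

```text
gripper_force: 61.8
gripper_force: 61.7
t 27.53 pos [ 0.6273 -0.0393  0.1675] yaw -2.79 w 0.0108 gf 61.7 F [-0.9  0.5 -2.2]
shift/0.25 [-0.066  0.022  0.13 ] turn/90 [-0.004 -0.001 -0.001] dist mm 37 rows 0.8839062772889237
```

```bash
python3 -m jog '[{"dx":-0.03,"dy":0.01,"dz":0.02,"ax":0,"ay":0,"az":0,"grip":-1},{"dx":-0.06,"dy":0.015,"dz":0.06,"ax":0,"ay":0,"az":0,"grip":-1},{"dx":-0.06,"dy":0.015,"dz":0.1,"ax":0,"ay":0,"az":0,"grip":-1},{"dx":-0.06,"dy":0.015,"dz":0.12,"ax":0,"ay":0,"az":0,"grip":-1},{"dx":-0.06,"dy":0.015,"dz":0.12,"ax":0,"ay":0,"az":0,"grip":-1}]' |tail -1
python3 -m jog '[{"dx":0,"dy":0,"dz":0,"ax":0,"ay":0,"az":0,"grip":-1},{"dx":0,"dy":0,"dz":0,"ax":0,"ay":0,"az":0,"grip":-1}]' |tail -1
python3 go.py .6317 -.0561 .1 -2.74
```

```text
gripper_force: 61.7
gripper_force: 61.7
t 28.12 pos [ 0.6329 -0.0551  0.1412] yaw -2.77 w 0.0108 gf 61.7 F [-0.1 -1.  -2.5]
shift/0.25 [-0.004 -0.005  0.165] turn/90 [ 0.  0. -0.] dist mm 41 rows 0.988163622018849
```

```bash
python3 -m jog '[{"dx":-0.004,"dy":-0.005,"dz":0.03,"ax":0,"ay":0,"az":0,"grip":-1},{"dx":-0.004,"dy":-0.005,"dz":0.07,"ax":0,"ay":0,"az":0,"grip":-1},{"dx":-0.004,"dy":-0.005,"dz":0.12,"ax":0,"ay":0,"az":0,"grip":-1},{"dx":-0.004,"dy":-0.005,"dz":0.16,"ax":0,"ay":0,"az":0,"grip":-1},{"dx":-0.004,"dy":-0.005,"dz":0.17,"ax":0,"ay":0,"az":0,"grip":-1}]' |tail -1
python3 -m jog '[{"dx":0,"dy":0,"dz":0.01,"ax":0,"ay":0,"az":0,"grip":-1},{"dx":0,"dy":0,"dz":0.02,"ax":0,"ay":0,"az":0,"grip":-1},{"dx":0,"dy":0,"dz":0.02,"ax":0,"ay":0,"az":0,"grip":-1}]' |tail -1
python3 go.py .6317 -.0561 .08 -2.74
```

```text
gripper_force: 61.8
gripper_force: 61.8
t 28.78 pos [ 0.6314 -0.0562  0.0931] yaw -2.78 w 0.0109 gf 61.8 F [-1.3 -0.5 -1.5]
shift/0.25 [0.001 0.001 0.053] turn/90 [-0.  0. -0.] dist mm 13 rows 0.3154143675559036
```

```bash
python3 -m jog '[{"dx":0,"dy":0,"dz":0.012,"ax":0,"ay":0,"az":0,"grip":-1},{"dx":0,"dy":0,"dz":0.024,"ax":0,"ay":0,"az":0,"grip":-1},{"dx":0,"dy":0,"dz":0.036,"ax":0,"ay":0,"az":0,"grip":-1},{"dx":0,"dy":0,"dz":0.048,"ax":0,"ay":0,"az":0,"grip":-1},{"dx":0,"dy":0,"dz":0.053,"ax":0,"ay":0,"az":0,"grip":-1}]' |sed -n '2p;4p'
python3 go.py .6317 -.0561 .0743 -2.74
```

```text
position: [0.631, -0.0562, 0.0796]
contact_force: [0.1, 0.0, -2.5]
t 29.2 pos [ 0.631  -0.0562  0.0796] yaw -2.78 w 0.0107 gf 61.8 F [ 0.1  0.  -2.5]
shift/0.25 [0.    0.003 0.021] turn/90 [-0. -0. -0.] dist mm 5 rows 0.12714098325974646
```

Below the rim contact height (82.3 mm) with no contact. Finishing.

```bash
python3 -m jog '[{"dx":0,"dy":0.002,"dz":0.005,"ax":0,"ay":0,"az":0,"grip":-1},{"dx":0,"dy":0.002,"dz":0.01,"ax":0,"ay":0,"az":0,"grip":-1},{"dx":0,"dy":0.002,"dz":0.015,"ax":0,"ay":0,"az":0,"grip":-1},{"dx":0,"dy":0.002,"dz":0.02,"ax":0,"ay":0,"az":0,"grip":-1},{"dx":0,"dy":0.002,"dz":0.023,"ax":0,"ay":0,"az":0,"grip":-1}]' |sed -n '2p;4p'
python3 -m jog '[{"dx":0,"dy":0,"dz":0.003,"ax":0,"ay":0,"az":0,"grip":-1},{"dx":0,"dy":0,"dz":0.005,"ax":0,"ay":0,"az":0,"grip":-1},{"dx":0,"dy":0,"dz":0.005,"ax":0,"ay":0,"az":0,"grip":-1}]' |sed -n '2p;4p'
```

```text
position: [0.6319, -0.0563, 0.0743]
contact_force: [0.1, -0.3, 0.8]
position: [0.632, -0.0563, 0.0743]
contact_force: [-2.5, -0.2, 4.5]
```

The long cover touched down at 74.3 mm, as expected. Releasing, lifting and checking.

```bash
python3 go.py .632 -.0563 .0743 -2.74
python3 -m jog '[{"dx":0,"dy":0,"dz":-0.005,"ax":0,"ay":0,"az":0,"grip":-1},{"dx":0,"dy":0,"dz":-0.005,"ax":0,"ay":0,"az":0,"grip":1},{"dx":0,"dy":0,"dz":-0.005,"ax":0,"ay":0,"az":0,"grip":1},{"dx":0,"dy":0,"dz":-0.005,"ax":0,"ay":0,"az":0,"grip":1},{"dx":0,"dy":0,"dz":-0.005,"ax":0,"ay":0,"az":0,"grip":1}]'|tail -3
python3 -m jog '[{"dx":0,"dy":0,"dz":-0.005,"ax":0,"ay":0,"az":0,"grip":1},{"dx":0,"dy":0,"dz":-0.08,"ax":0,"ay":0,"az":0,"grip":1},{"dx":0,"dy":0,"dz":-0.24,"ax":0,"ay":0,"az":0,"grip":1},{"dx":0,"dy":0,"dz":-0.4,"ax":0,"ay":0,"az":0,"grip":1},{"dx":0,"dy":0,"dz":-0.56,"ax":0,"ay":0,"az":0,"grip":1}]'|tail -3
python3 -m jog '[{"dx":0.1,"dy":-0.1,"dz":-0.05,"ax":0,"ay":0,"az":0,"grip":1},{"dx":0.2,"dy":-0.2,"dz":-0.05,"ax":0,"ay":0,"az":0,"grip":1},{"dx":0.3,"dy":-0.3,"dz":-0.05,"ax":0,"ay":0,"az":0,"grip":1},{"dx":0.4,"dy":-0.4,"dz":-0.05,"ax":0,"ay":0,"az":0,"grip":1},{"dx":0.5,"dy":-0.5,"dz":-0.05,"ax":0,"ay":0,"az":0,"grip":1}]'|tail -3
python3 -m jog '[{"dx":0.1,"dy":-0.1,"dz":0,"ax":0,"ay":0,"az":0,"grip":1},{"dx":0.2,"dy":-0.2,"dz":0,"ax":0,"ay":0,"az":0,"grip":1},{"dx":0.3,"dy":-0.3,"dz":0,"ax":0,"ay":0,"az":0,"grip":1},{"dx":0.4,"dy":-0.4,"dz":0,"ax":0,"ay":0,"az":0,"grip":1},{"dx":0.4,"dy":-0.4,"dz":0,"ax":0,"ay":0,"az":0,"grip":1}]'|head -2
python3 - <<'E'
from h import *
s=snap("side","s6.pkl");t=snap("top","t6.pkl")
a=t["img"][140:290,320:510,::-1];b=s["img"][220:440,340:500,::-1]
a=cv2.resize(a,None,fx=2.2,fy=2.2,interpolation=3);b=cv2.resize(b,None,fx=2.2,fy=2.2,interpolation=3)
o=np.zeros((490,780,3),np.uint8);o[:a.shape[0],:a.shape[1]]=a;o[:b.shape[0],420:420+b.shape[1]]=b
cv2.imwrite("pics/final.png",o)
E
```

```text
t 29.87 pos [ 0.632  -0.0563  0.0743] yaw -2.78 w 0.0114 gf 62.8 F [-2.5 -0.2  4.5]
shift/0.25 [ 0. -0.  0.] turn/90 [ 0.001  0.    -0.   ] dist mm 0 rows 0.0009082630098234487
contact_force: [0.6, -0.3, -0.6]
width: 0.0588
gripper_force: 0.0
contact_force: [0.7, -0.3, -1.6]
width: 0.0855
gripper_force: 0.0
contact_force: [0.3, 1.8, 0.4]
width: 0.0854
gripper_force: 0.0
clock: 31.53
position: [0.413, 0.1829, 0.2271]
```

View pics/final.png

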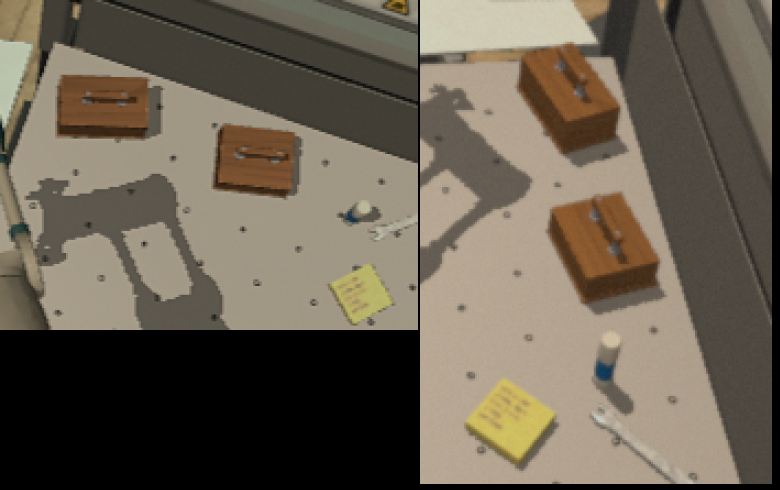

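Both covers sit level and flush on their trays (top crop (104,105) and (256,158)). The glue stick and note pad are undisturbed, and the arm is clear.

```bash
python3 -c "
from rig import manip;print(manip.sign_off())"
```

```text
the job is handed in; nothing more can be done
None
```

I handed the job in at about 32 s: the knocking block is in the long tray and the card pack in the short tray, each closed with its own cover down on the board, and the bystanders were not touched (the judge's verdict was not shown).

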